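Strip the welding fixture: free the stuck taper plugs and put them away

TASK

First pull the extraction switch knob all the way out to start the fume extraction, then pull the drawer out to its stop. With the extraction running, twist every taper plug that sits in the fixture a quarter turn to break it free, pull it out and put it in the drawer, and put the loose steel stop bar in the drawer as well. Then push the drawer fully shut and, last of all, push the switch knob fully back in; leave the red cup alone.

Things in the scene. Friction and masses are not known exactly. Their poses are not given: they have to be found in the camera images.
- fixture: Square steel fixture block, 190 x 190 mm, 60 mm high, fixed, place and yaw vary; origin at the centre of its underside, z up. Its top plate (8 mm thick) has four oblong slots centred at (x, y) = (-45,-45), (-45,+45), (+45,-45), (+45,+45) mm, each 37 mm wide along the block's x and 60 mm long along its y.
- plug0: Steel taper plug, 0.35 kg. Starts in the slot at (-45, -45) mm; None if absent. Origin on its axis at the flange's underside, which rests on the block's top; z up the axis, x along the T-handle. Handle bar 60 mm long, 16 mm thick, z +24 to +42 mm; neck 18 mm diameter, +6 to +24; flange 48 mm diameter, 0 to +6; taper below, 34 to 22 mm diameter, ending at z -45.
- plug1: Taper plug like plug0. Starts in the slot at (-45, 45) mm; None if absent. Every plug has a cross-lug on the taper, 52 mm long along the plug's x (9 mm thick, z -17 to -10 mm). The handle starts across its slot (within 0.3 rad of the block's x): the lug is then caught under the top plate and a straight pull only jams it.
- plug2: Taper plug like plug0. Starts in the slot at (45, -45) mm; None if absent. To free any plug turn its handle, either way round, until it lies along the slot (the block's y, within about 0.4 rad), against sticking friction of 0.1 to 0.2 N m.
- plug3: Taper plug like plug0. Starts in the slot at (45, 45) mm; None if absent. A plug turned free pulls straight up with about 10 to 13 N (its weight included) over the first 30 mm, and is clear of the block when 50 mm higher. Plugs may stand or lie any way in the drawer.
- stop: Loose flat steel stop bar lying on the bench, 110 x 36 x 22 mm (x, y, z), 0.45 kg; origin at the centre of its underside, x along its length.
- cab_drawer0 (a joint): The drawer of the grey steel cabinet (green front): 0 = shut, 0.214 m = out against its stop; slides towards the robot along its handle's -x, stays where it is left, about 1 N of friction.
- cab_drawer0_handle (a point): Middle of the drawer's handle, a bar along y, 11 mm thick, 120 long, 35 mm before the front, 112 mm above the bench; x points into the cabinet (300 deep, 240 wide, 150 mm high; place and yaw vary), z up. The inner floor lies 84 mm lower, its centre 184 mm further along x; inside 255 (x) by 198 mm, 100 mm deep, rim 128 mm above the bench. Drawn out, 200 mm of its length is open to above.
- switch: Grey control box of the fume extraction, 90 x 100 x 105 mm high, fixed to the bench, place and yaw vary; origin at the centre of its underside. The pull-knob comes out of its -x face.
- pull (a joint): The pull-knob's travel: 0 = pushed in (off), 0.030 m = pulled out to its stop (on); stays where it is left, about 4 N of friction.
- pull_grip (a point): Middle of the black knob: a cylinder of 32 mm diameter, 30 mm long, its axis along the box's x, 75 mm above the bench; moves with the knob. Pull it along the box's -x. Pushed in, its middle is 33 mm in front of the box's face.
- cup: Red plastic cup, 90 mm high, 70 mm across, standing on the bench between the fixture and the robot; origin at the centre of its underside: leave it alone.
Things that resemble listed ones, but are neither listed nor needed, are in the scene too. Leave any pink or purple look-alike of the plug2 alone.

How it is judged:
On the way, in this order (a step that is already met when the one before it is completed fails the run):
1. the extraction switch is pulled out to its stop (value of joint pull above 0.025 m), for 0.2 s.
2. the drawer is pulled out to its stop (value of joint cab_drawer0 above 0.2 m), for 0.2 s.
3. every plug and the stop bar lie in the drawer, with the extraction still on (value of joint pull above 0.02 m and x of plug0 in the frame of cab_drawer0_handle between 0.0485 and 0.3185 m and y of plug0 in the frame of cab_drawer0_handle between -0.1 and 0.1 m and z of plug0 in the frame of cab_drawer0_handle between -0.094 and 0.001 m and linear speed of each of plug0, plug1, plug2, plug3, stop below 0.05 m/s and x of plug1 in the frame of cab_drawer0_handle between 0.0485 and 0.3185 m and y of plug1 in the frame of cab_drawer0_handle between -0.1 and 0.1 m and z of plug1 in the frame of cab_drawer0_handle between -0.094 and 0.001 m and x of plug2 in the frame of cab_drawer0_handle between 0.0485 and 0.3185 m and y of plug2 in the frame of cab_drawer0_handle between -0.1 and 0.1 m and z of plug2 in the frame of cab_drawer0_handle between -0.094 and 0.001 m and x of plug3 in the frame of cab_drawer0_handle between 0.0485 and 0.3185 m and y of plug3 in the frame of cab_drawer0_handle between -0.1 and 0.1 m and z of plug3 in the frame of cab_drawer0_handle between -0.094 and 0.001 m and x of stop in the frame of cab_drawer0_handle between 0.0485 and 0.3185 m and y of stop in the frame of cab_drawer0_handle between -0.1 and 0.1 m and z of stop in the frame of cab_drawer0_handle between -0.094 and 0.001 m), for 0.2 s.
4. the drawer is shut, with the extraction still on (all of step 3 and value of joint cab_drawer0 below 0.012 m), for 0.2 s.
5. the extraction switch is pushed back in (value of joint pull below 0.005 m), for 0.2 s.
At the end, for the whole second after the job is handed in: All plugs and the stop bar rest inside the drawer (their origins within its walls and less than 85 mm above its floor), the drawer is shut to within 12 mm and the switch knob is in to within 5 mm (value of joint pull below 0.005 m and value of joint cab_drawer0 below 0.012 m and x of plug0 in the frame of cab_drawer0_handle between 0.0485 and 0.3185 m and y of plug0 in the frame of cab_drawer0_handle between -0.1 and 0.1 m and z of plug0 in the frame of cab_drawer0_handle between -0.094 and 0.001 m and linear speed of each of plug0, plug1, plug2, plug3, stop below 0.05 m/s and x of plug1 in the frame of cab_drawer0_handle between 0.0485 and 0.3185 m and y of plug1 in the frame of cab_drawer0_handle between -0.1 and 0.1 m and z of plug1 in the frame of cab_drawer0_handle between -0.094 and 0.001 m and x of plug2 in the frame of cab_drawer0_handle between 0.0485 and 0.3185 m and y of plug2 in the frame of cab_drawer0_handle between -0.1 and 0.1 m and z of plug2 in the frame of cab_drawer0_handle between -0.094 and 0.001 m and x of plug3 in the frame of cab_drawer0_handle between 0.0485 and 0.3185 m and y of plug3 in the frame of cab_drawer0_handle between -0.1 and 0.1 m and z of plug3 in the frame of cab_drawer0_handle between -0.094 and 0.001 m and x of stop in the frame of cab_drawer0_handle between 0.0485 and 0.3185 m and y of stop in the frame of cab_drawer0_handle between -0.1 and 0.1 m and z of stop in the frame of cab_drawer0_handle between -0.094 and 0.001 m); the robot touches nothing.
It fails at once if a plug is pulled out of the fixture while the extraction is off (value of joint pull below 0.018 m and ((z of plug0 in the frame of fixture above 0.085 m and horizontal distance between plug0 and fixture below 0.11 m) or (z of plug1 in the frame of fixture above 0.085 m and horizontal distance between plug1 and fixture below 0.11 m) or (z of plug2 in the frame of fixture above 0.085 m and horizontal distance between plug2 and fixture below 0.11 m) or (z of plug3 in the frame of fixture above 0.085 m and horizontal distance between plug3 and fixture below 0.11 m))).
It fails at once if the cup is disturbed (distance of cup from where it was at the start of the episode above 0.04 m).
Of plug0, plug1, plug2, plug3 only 2 to 3 are there at a start; the rules pass over those that are not, and their reading is None.
At some moment in a run one of stop may be knocked a few centimetres aside while the robot is not near it.
Once in a run the grip may slacken for a moment while it holds something.
It also fails if it takes over 210 s, if anything falls off the work surface, if the arm or the gripper's body presses on something with over 40 N, if the wrist force passes 120 N, or if a joint passes its speed limit or range.

ROBOT

A 6-joint arm with a two-finger parallel gripper is mounted at the origin on the work surface. World frame = base frame: x ahead of the robot, y to its left, z up, the work surface at z = 0. Lengths are in m, angles in rad, forces in N, time in s.
With the tool pointing down it reaches from about 0.275 to 1 m from the base axis. Payload 8.4 kg.
Tool frame: the origin (TCP) lies at the very end of the fingers, on their centre line; the grasp point (between the pads) lies 19 mm behind it; z points along the fingers, y is the direction in which the jaws open and shut (so a half turn about z gives the same grasp; the last joint's range is limited). The gripper opens to 85 mm and grips with 20 to 120 N. Pads are 22 mm wide; open, the fingers measure 114 mm over their backs; the gripper's body (76 mm by 85 mm) begins 54 mm behind the grasp point. The pads swing forward as they close: fully open they stand 13 mm farther back than shut.
Start: joints at [-1.267, 0.353, 1.633, -0, 1.155, -0.002], TCP at [0.188, -0.596, 0.231] pointing down, gripper open.
Joint ranges: [-2.63, 2.63], [-0.92, 2.1], [0.06, 2.66], [-1.3, 4.44], [0, 2.69], [-3.02, 3.02]. Speed limits (rad/s): [2.22, 2.22, 2.79, 3.14, 3.14, 3.14].

INTERFACE

Orientations are given as a unit quaternion [w, x, y, z].
In Python, from bench import arm, status, eyes gives the robot as it stands. The module is installed in compiled form; this text tells all that it offers. Calls block until the motion is done:
- arm.movep(position, orientation): joint-space move of the TCP to a pose.
- arm.move_linear(position, velocity=0.15, rotation=None): straight line of the TCP; rotation=None keeps the orientation; velocity is the mean speed in m/s.
- arm.goto_joints(angles): joint-space move.
- arm.gripper_to(opening, strength=None): finger opening in m; strength is the grip in N (None keeps the last); returns when the fingers have stopped.
- arm.hold(seconds).
- arm.inverse_kinematics(position, orientation): joint angles nearest the present ones, or None.
- status.state(): the state.
- eyes.read_camera(name): name is "scene" or "top" or "wrist"; returns the picture (420x560x3 uint8, red, green, blue); there is no depth.
- eyes.camera_info(name): a dict with "intrinsics" (3x3 intrinsics, pixels), "k1" (the pictures are not rectified: a ray, as slopes to the right and down, at radius r is drawn at 1 + k1 r^2 times it, then the intrinsics apply), "R" (3x3) and "t" (3): a world point X has camera coordinates R X + t; the wrist camera has in their place "hand_eye" (4x4, takes a point from camera to tool coordinates, whose origin is the TCP and whose axes are the flange's). Camera axes: x right, y down, z forward; pixel columns grow to the right and rows downward; lengths in m; the calibration is good to about 2 mm. A picture is of the moment at which its call begins: read the wrist's pose just before it. camera_info takes no time and is no camera call.
A pose or a line that the arm cannot do raises arm.PlanningError and nothing moves.
- arm.hand_in(): hands the job in, once; it reports no verdict.
The state is a dict: "t": time; "joint_pos": joint angles; "qd": joint speeds; "tau": joint torques, N m; "ee_pos": TCP position; "ee_rot": TCP orientation; "ft_force": force on the tool from outside, world axes, zero at the start; "wrist_torque": the same for the moment, N m; "gripper_width": finger opening in m.
Only numpy, scipy, OpenCV 4.12 (cv2) and the standard library are available. Lean on these libraries where they do the work, as an engineer would, in place of code of your own. Each camera call takes 0.05 s, during which the arm holds its last target.

## Working session

There is one attempt and no reset: what is moved stays moved. The work goes in short steps, each a Python script; the robot and the scene stay as the last script left them, time stands still between calls to the robot, and variables do not carry over. Pictures are saved under pics/ and viewed, and the job is handed in when it is done.

```bash
ls; mkdir -p pics; python3 - <<'E'
from bench import arm,status,eyes
import cv2,numpy as np
for n in ["scene","top","wrist"]:
    im=eyes.read_camera(n); cv2.imwrite(f"pics/{n}0.png",im[:,:,::-1])
    print(n,{k:np.round(v,4).tolist() for k,v in eyes.camera_info(n).items()})
print(status.state())
E
```

```text
pics
scene {'intrinsics': [[546.8642, 0.0, 283.039], [0.0, 546.8642, 205.0401], [0.0, 0.0, 1.0]], 'k1': -0.1987, 'R': [[-0.7276, 0.6859, -0.0117], [0.4705, 0.4866, -0.7362], [-0.4992, -0.5412, -0.6767]], 't': [0.433, -0.1661, 1.374]}
top {'intrinsics': [[402.3699, 0.0, 280.4079], [0.0, 402.3699, 207.6945], [0.0, 0.0, 1.0]], 'k1': -0.0789, 'R': [[0.1511, -0.9885, -0.0034], [-0.9672, -0.1472, -0.2071], [0.2042, 0.0346, -0.9783]], 't': [-0.125, 0.5756, 0.8323]}
wrist {'intrinsics': [[317.8064, 0.0, 279.5671], [0.0, 317.8064, 207.4413], [0.0, 0.0, 1.0]], 'k1': -0.0448, 'hand_eye': [[0.0011, -0.9598, -0.2806, 0.0725], [1.0, 0.0009, 0.0006, 0.0007], [-0.0003, -0.2806, 0.9598, -0.1426], [0.0, 0.0, 0.0, 1.0]]}
{'t': 0.15, 'joint_pos': array([-1.26739506e+00,  3.53534763e-01,  1.63399459e+00, -6.16921709e-06,
        1.15520361e+00, -2.42057107e-03]), 'qd': array([ 4.79148119e-04, -3.78559839e-03, -1.87409844e-03, -3.83340167e-05,
        1.00343612e-03, -5.47278667e-05]), 'tau': array([ 6.22675379e-04, -6.05634212e+01, -3.42339742e+01,  1.62204383e-04,
        6.19882776e-03,  8.79251957e-05]), 'ee_pos': array([ 0.18804338, -0.595635  ,  0.2306922 ]), 'ee_rot': array([-5.63287773e-04,  9.88331537e-01,  1.52316934e-01, -8.82687362e-05]), 'ft_force': array([-0.38536604, -0.47272815,  0.57028549]), 'wrist_torque': array([-0.01281397,  0.0738523 , -0.0542563 ]), 'gripper_width': 0.08559602505081751}
```

View pics/scene0.png

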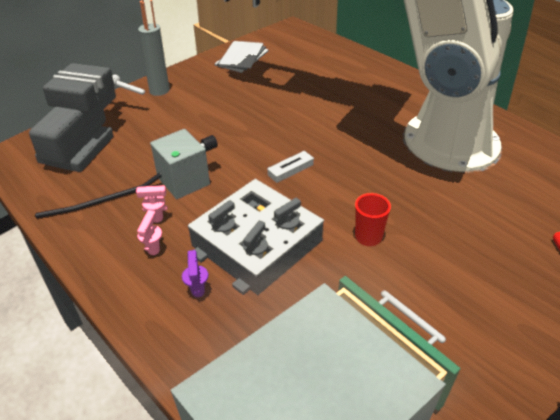

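View pics/top0.png

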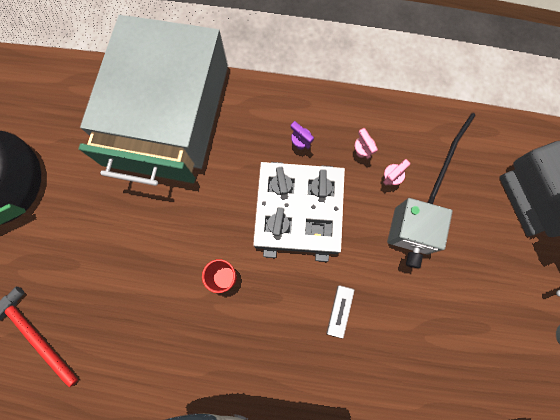

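View pics/wrist0.png

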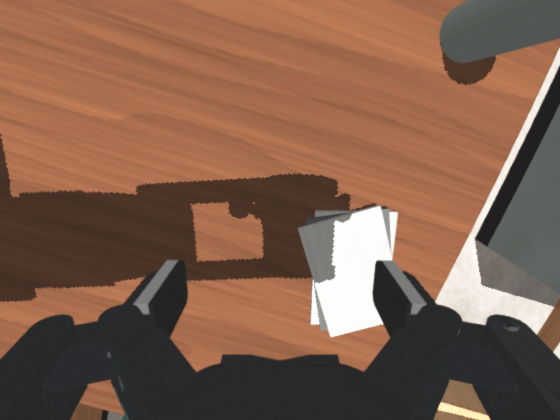

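```bash
cat > h.py <<'E'
from bench import arm,status,eyes
import cv2,numpy as np
from scipy.spatial.transform import Rotation as Rn
def qR(q): return Rn.from_quat([q[1],q[2],q[3],q[0]])
def down(yaw):
    # tool z down; tool y (jaw) direction: x axis at angle yaw in world
    c,s=np.cos(yaw),np.sin(yaw)
    M=np.array([[c,s,0],[s,-c,0],[0,0,-1.]])
    q=Rn.from_matrix(M).as_quat(); return np.array([q[3],q[0],q[1],q[2]])
def toolyaw():
    M=qR(status.state()['ee_rot']).as_matrix(); return np.arctan2(M[1,0],M[0,0])
def cam(name,st=None):
    ci=eyes.camera_info(name); K=np.array(ci['intrinsics']);k=ci['k1']
    if name=='wrist':
        T=np.eye(4);T[:3,:3]=qR(st['ee_rot']).as_matrix();T[:3,3]=st['ee_pos']
        T=T@np.array(ci['hand_eye']); R=T[:3,:3].T; t=-R@T[:3,3]
    else: R=np.array(ci['R']);t=np.array(ci['t'])
    return dict(K=K,d=np.array([k,0,0,0,0.]),R=R,t=t)
def rays(c,px):
    u=cv2.undistortPoints(np.array(px,float).reshape(-1,1,2),c['K'],c['d']).reshape(-1,2)
    D=np.c_[u,np.ones(len(u))]@c['R']; return -c['R'].T@c['t'],D/np.linalg.norm(D,axis=1)[:,None]
def plane(c,px,z):
    o,D=rays(c,px); return o+D*((z-o[2])/D[:,2])[:,None]
def tri(cs,pxs):
    A=np.zeros((3,3));b=np.zeros(3);L=[]
    for c,p in zip(cs,pxs):
        o,D=rays(c,[p]);P=np.eye(3)-np.outer(D[0],D[0]);A+=P;b+=P@o;L.append((o,P))
    X=np.linalg.solve(A,b); return X,[round(1000*np.linalg.norm(P@(X-o)),1) for o,P in L]
def proj(c,X):
    r=cv2.Rodrigues(c['R'])[0]; return cv2.projectPoints(np.array(X,float).reshape(-1,1,3),r,c['t'],c['K'],c['d'])[0].reshape(-1,2)
def snap(n,f):
    st=status.state(); im=eyes.read_camera(n)
    cv2.imwrite(f"pics/{f}.png",im[:,:,::-1])
    import pickle; pickle.dump((n,st),open(f"pics/{f}.pkl","wb"))
    return im,cam(n,st)
def load(f):
    import pickle; n,st=pickle.load(open(f"pics/{f}.pkl","rb")); return cv2.imread(f"pics/{f}.png"),cam(n,st)
E
python3 - <<'E'
from h import *
t=cam('top');s=cam('scene')
np.set_printoptions(precision=4,suppress=True)
print('box dot',tri([t,s],[(415,211),(176,154)]))
print('knob',tri([t,s],[(413,262),(209,143)]))
print('handle',tri([t,s],[(129,178),(413,317)]), plane(t,[(101,174),(157,182)],.112))
print('fix corners z.06',plane(t,[(261,164),(345,168),(341,250),(254,247)],.06))
print('fix corners tri',tri([t,s],[(261,164),(258,282-18)]),tri([t,s],[(254,247),(323,222)]),tri([t,s],[(341,250),(256,181)]))
print('stop z.022',plane(t,[(341,288),(354,289),(343,337),(329,333)],.022))
print('plugs z.102',plane(t,[(281,182),(323,184),(278,222)],.1))
print('cup',plane(t,[(219,277)],.045), 'pinks',plane(t,[(301,137),(366,147),(396,175)],.06))
print('cab top front corners',plane(t,[(90,137),(194,152)],.15))
E
for f in top scene; do python3 -c "
import cv2;i=cv2.imread('pics/${f}0.png')
c=i[120:360,60:460] if '$f'=='top' else i[120:380,130:460]
cv2.imwrite('pics/${f}0c.png',cv2.resize(c,None,fx=2,fy=2,interpolation=2))"; done
```

```text
box dot (array([ 0.6127, -0.3194,  0.1053]), [np.float64(2.0), np.float64(2.0)])
knob (array([ 0.5106, -0.3366,  0.0723]), [np.float64(0.3), np.float64(0.3)])
handle (array([0.5924, 0.2956, 0.1084]), [np.float64(1.6), np.float64(1.6)]) [[0.5923 0.3564 0.112 ]
 [0.5928 0.2301 0.112 ]]
fix corners z.06 [[ 0.6816  0.0221  0.06  ]
 [ 0.701  -0.1679  0.06  ]
 [ 0.5148 -0.1813  0.06  ]
 [ 0.4928  0.0068  0.06  ]]
fix corners tri (array([0.6757, 0.0208, 0.0771]), [np.float64(0.6), np.float64(0.6)]) (array([0.4934, 0.0083, 0.0492]), [np.float64(0.7), np.float64(0.7)]) (array([ 0.5122, -0.1784,  0.0552]), [np.float64(4.6), np.float64(4.6)])
stop z.022 [[ 0.4352 -0.1967  0.022 ]
 [ 0.4373 -0.2258  0.022 ]
 [ 0.3307 -0.2145  0.022 ]
 [ 0.3347 -0.183   0.022 ]]
plugs z.102 [[ 0.6354 -0.031   0.1   ]
 [ 0.6446 -0.1207  0.1   ]
 [ 0.5484 -0.0379  0.1   ]]
cup [[0.4177 0.073  0.045 ]] pinks [[ 0.76   -0.0586  0.06  ]
 [ 0.7587 -0.21    0.06  ]
 [ 0.7024 -0.2848  0.06  ]]
cab top front corners [[0.6596 0.3814 0.15  ]
 [0.6583 0.1539 0.15  ]]
```

View pics/top0c.png

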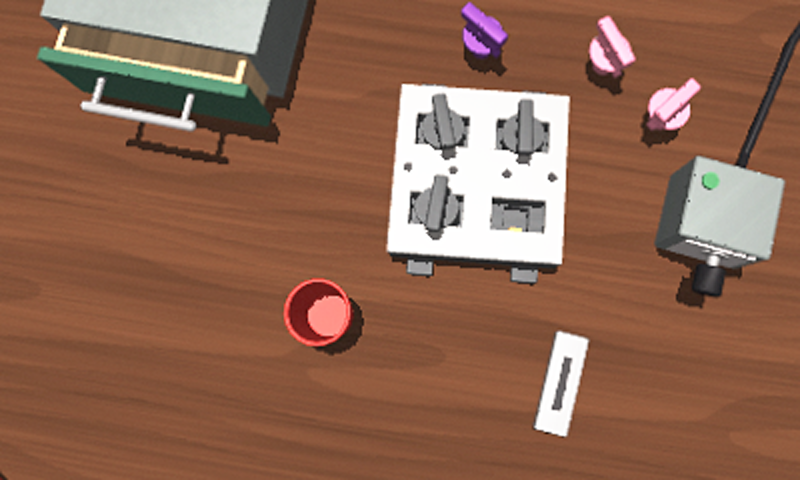

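View pics/scene0c.png

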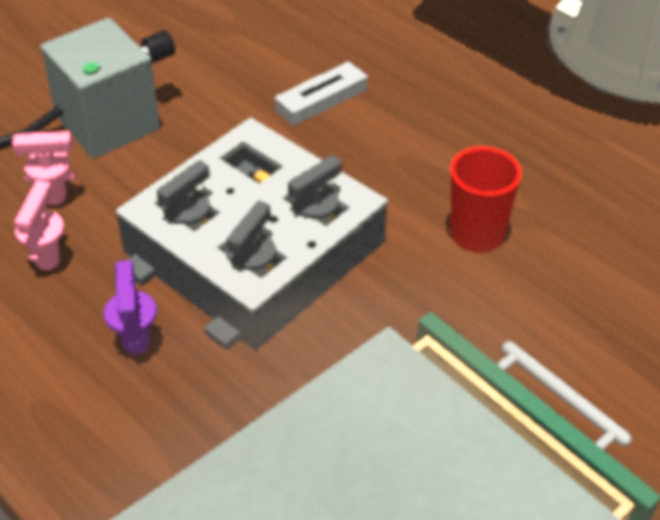

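```bash
python3 - <<'E'
from h import *
for i,p in enumerate([(.46,-.30,.30),(.46,-.12,.30),(.52,.0,.34),(.45,.22,.32)]):
    arm.movep(np.array(p),down(0)); snap('wrist',f'w{i}')
print(status.state()['t'],status.state()['joint_pos'])
a=[cv2.imread(f'pics/w{i}.png') for i in range(4)]
E
```

```text
4.15 [ 4.49195352e-01  7.76133998e-02  1.78358318e+00 -5.60043510e-04
  1.28017325e+00  2.02147806e+00]
```

View pics/w0.png

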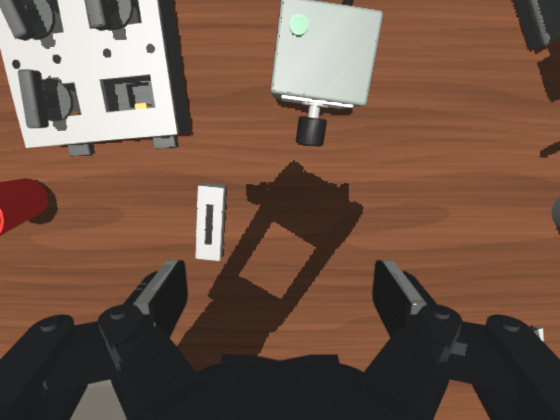

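View pics/w1.png

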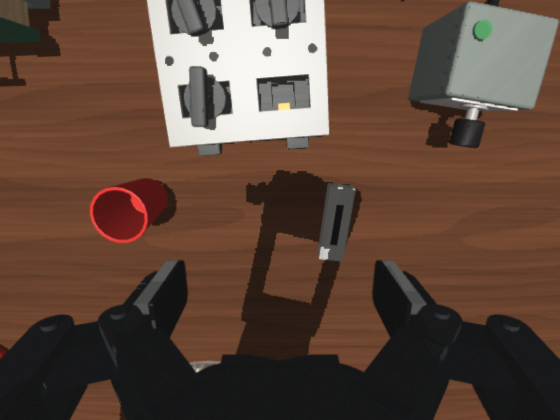

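View pics/w2.png

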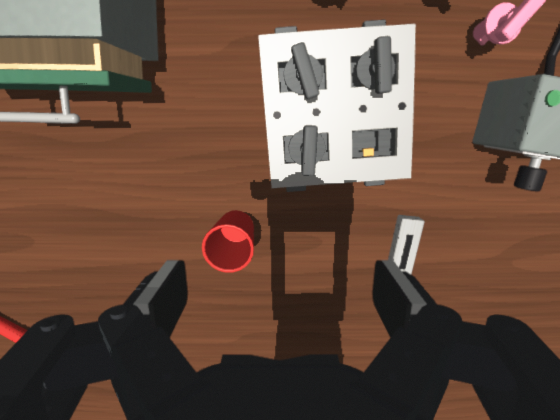

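View pics/w3.png

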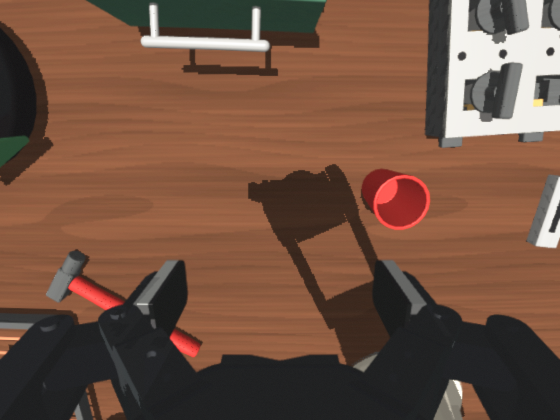

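```bash
python3 - <<'E'
from h import *
np.set_printoptions(precision=4,suppress=True)
C=[load(f'w{i}')[1] for i in range(4)]
def show(n,P):
    d=np.diff(P,axis=0); print(n,P.tolist() if 0 else np.round(P,4).tolist(),'ang',np.round(np.arctan2(d[:,1],d[:,0]),3))
show('box top corners w0',plane(C[0],[(275,97),(366,105),(382,13),(282,0)],.105))
show('box w1',plane(C[1],[(424,84),(531,107),(557,21),(470,3)],.105))
print('box tri',tri([C[0],C[1]],[(275,97),(424,84)]),tri([C[0],C[1]],[(366,105),(531,107)]))
print('knob tri',tri([C[0],C[1]],[(312,131),(467,133)]))
print('knob plane',plane(C[0],[(313,117),(311,144)],.08))
print('handle tri (right)',tri([C[2],C[3]],[(73,118),(266,45)]))
show('handle w3',plane(C[3],[(146,42),(266,46)],.112))
show('fix w2',plane(C[2],[(260,35),(414,25),(411,178),(272,188)],.06))
show('fix w1',plane(C[1],[(170,146),(328,134)],.06))
print('fix tri',tri([C[1],C[2]],[(170,146),(272,188)]),tri([C[1],C[2]],[(328,134),(411,178)]),tri([C[3],C[2]],[(444,138),(272,188)]))
show('stop w0',plane(C[0],[(199,186),(227,186),(222,260),(197,258)],.022))
show('stop w1',plane(C[1],[(333,183),(355,187),(340,260),(319,258)],.022))
show('stop w2',plane(C[2],[(399,216),(423,218)],.022))
E
```

```text
box top corners w0 [[0.5497, -0.2965, 0.105], [0.5424, -0.3891, 0.105], [0.6274, -0.399, 0.105], [0.6378, -0.3033, 0.105]] ang [-1.65  -0.116  1.463]
box w1 [[0.5644, -0.2673, 0.105], [0.5443, -0.385, 0.105], [0.6276, -0.397, 0.105], [0.6397, -0.3048, 0.105]] ang [-1.74  -0.143  1.44 ]
box tri (array([ 0.5616, -0.2948,  0.0429]), [np.float64(8.7), np.float64(8.7)]) (array([ 0.5436, -0.3912,  0.0971]), [np.float64(1.0), np.float64(1.0)])
knob tri (array([ 0.5148, -0.3379,  0.0735]), [np.float64(0.1), np.float64(0.1)])
knob plane [[ 0.5301 -0.3379  0.08  ]
 [ 0.5007 -0.3365  0.08  ]]
handle tri (right) (array([0.591 , 0.232 , 0.1173]), [np.float64(0.2), np.float64(0.2)])
handle w3 [[0.5958, 0.3541, 0.112], [0.5909, 0.2321, 0.112]] ang [-1.611]
fix w2 [[0.6865, 0.0225, 0.06], [0.6995, -0.1639, 0.06], [0.5112, -0.18, 0.06], [0.4969, 0.0089, 0.06]] ang [-1.501 -3.056  1.646]
fix w1 [[0.4976, 0.0094, 0.06], [0.5116, -0.1787, 0.06]] ang [-1.497]
fix tri (array([0.4976, 0.0088, 0.0622]), [np.float64(0.2), np.float64(0.2)]) (array([ 0.5119, -0.1781,  0.0643]), [np.float64(0.1), np.float64(0.1)]) (array([0.4962, 0.0091, 0.0557]), [np.float64(0.3), np.float64(0.3)])
stop w0 [[0.4395, -0.1919, 0.022], [0.4395, -0.23, 0.022], [0.3297, -0.2176, 0.022], [0.3328, -0.1814, 0.022]] ang [-1.571  3.029  1.487]
stop w1 [[0.4447, -0.1939, 0.022], [0.4392, -0.2241, 0.022], [0.3307, -0.2097, 0.022], [0.3339, -0.179, 0.022]] ang [-1.749  3.01   1.466]
stop w2 [[0.4447, -0.1843, 0.022], [0.4415, -0.2222, 0.022]] ang [-1.656]
```

```bash
python3 - <<'E'
from h import *
yaw=-.12; a=np.array([np.cos(yaw),np.sin(yaw),0])
k=np.array([.515,-.338,0])-a*.003
arm.gripper_to(.07)
arm.movep(k+[0,0,.2],down(yaw)); arm.move_linear(k+[0,0,.056],.12)
arm.gripper_to(0.0,40); s=status.state();print(s['gripper_width'],s['ft_force'],s['wrist_torque'])
arm.move_linear(k-a*.034+[0,0,.056],.05); s=status.state();print(s['ee_pos'],s['ft_force'])
arm.hold(.3)
arm.gripper_to(.07); im,c=snap('wrist','k1'); 
p=status.state()['ee_pos']; arm.move_linear(p-a*0.0+[0,0,.16],.2); snap('wrist','k2');snap('top','k3');print(status.state()['t'])
E
```

```text
0.03112176095921813 [-0.11923469 11.37785922 10.25693355] [ 1.96338893 -0.11358011 -0.37613419]
[ 0.48244361 -0.33203609  0.05707358] [17.79408847 13.88185128 -0.45293329]
10.9917
```

View pics/k2.png

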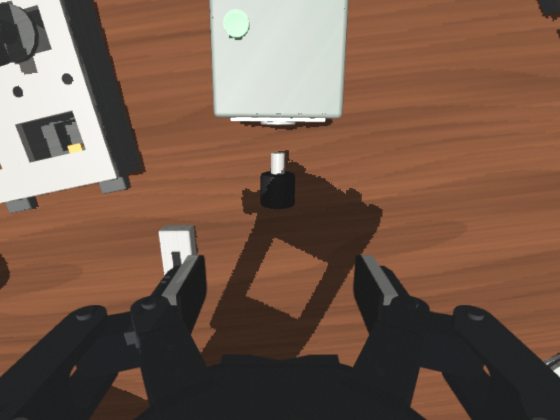

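```bash
python3 - <<'E'
from h import *
np.set_printoptions(precision=4,suppress=True)
_,c=load('k2')
P=plane(c,[(277,174),(277,206)],.08);print(P)
print(plane(c,[(218,115),(341,115)],.105))
# handle from initial
C=[load(f'w{i}')[1] for i in range(4)]
_,t=load('k3')
E
```

```text
[[ 0.4996 -0.334   0.08  ]
 [ 0.4704 -0.3304  0.08  ]]
[[ 0.555  -0.2954  0.105 ]
 [ 0.5438 -0.3889  0.105 ]]
```

View pics/k3.png

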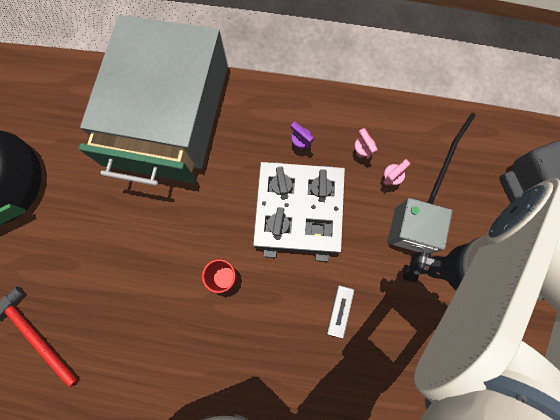

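```bash
python3 - <<'E'
from h import *
arm.movep(np.array([.50,.26,.30]),down(0)); snap('wrist','d1')
arm.movep(np.array([.50,.33,.30]),down(0)); snap('wrist','d2')
E
```

```text
(no output)
```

View pics/d1.png

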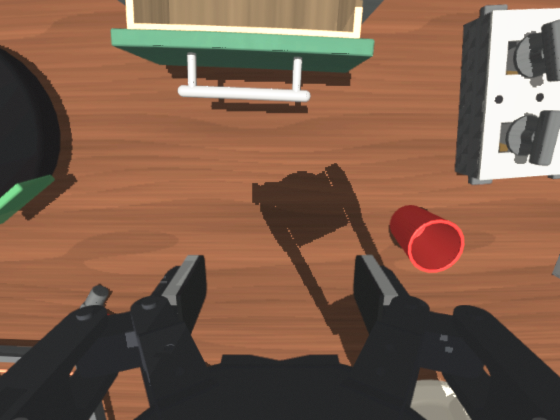

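View pics/d2.png

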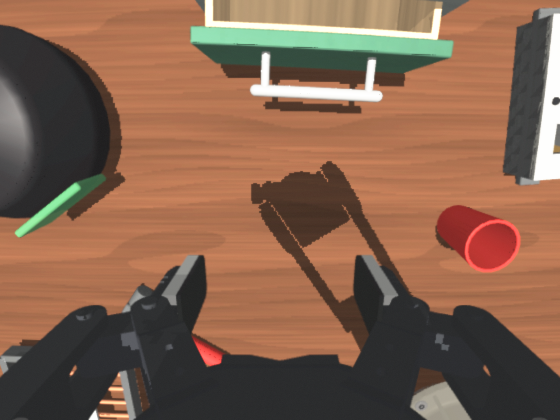

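```bash
python3 - <<'E'
from h import *
np.set_printoptions(precision=4,suppress=True)
_,a=load('d1');_,b=load('d2')
print(tri([a,b],[(182,91),(254,90)]),tri([a,b],[(307,96),(379,97)]))
print(tri([a,b],[(113,32),(192,29)]),tri([a,b],[(372,40),(451,42)]))
for c,p in((a,[(182,91),(307,96)]),(b,[(254,90),(379,97)])):
    P=plane(c,p,.112);d=P[1]-P[0];print(P,P.mean(0),np.arctan2(d[0],-d[1]))
for c,p in((a,[(113,32),(372,40)]),(b,[(192,28),(451,42)])):
    P=plane(c,p,.13);d=P[1]-P[0];print(P,P.mean(0),np.arctan2(d[0],-d[1]))
print('black',plane(a,[(70,120),(52,175)],.0),plane(b,[(108,130),(105,175)],0.05))
E
```

```text
(array([0.5963, 0.3552, 0.1115]), [np.float64(0.1), np.float64(0.1)]) (array([0.5907, 0.2316, 0.1128]), [np.float64(0.3), np.float64(0.3)])
(array([0.6461, 0.4074, 0.1337]), [np.float64(0.3), np.float64(0.3)]) (array([0.6375, 0.1768, 0.1352]), [np.float64(0.2), np.float64(0.2)])
[[0.5962 0.355  0.112 ]
 [0.591  0.2316 0.112 ]] [0.5936 0.2933 0.112 ] -0.041490025745877804
[[0.5963 0.3551 0.112 ]
 [0.5904 0.2314 0.112 ]] [0.5934 0.2933 0.112 ] -0.04756304986598588
[[0.6467 0.4091 0.13  ]
 [0.6387 0.1754 0.13  ]] [0.6427 0.2923 0.13  ] -0.03399603749810098
[[0.6481 0.4083 0.13  ]
 [0.6384 0.1742 0.13  ]] [0.6432 0.2912 0.13  ] -0.04119104091136788
black [[ 0.5687  0.5463  0.    ]
 [ 0.4924  0.5869 -0.    ]] [[0.5559 0.5389 0.05  ]
 [0.5004 0.5508 0.05  ]]
```

```bash
python3 - <<'E'
from h import *
np.set_printoptions(precision=4,suppress=True)
yaw=np.pi/2-.04; a=np.array([np.cos(-.04),np.sin(-.04),0])
h=np.array([.5935,.2933,0])
arm.gripper_to(.027)
arm.movep(h+[0,0,.2],down(yaw)); print(status.state()['joint_pos'])
arm.move_linear(h+[0,0,.096],.08)
s=status.state();print('down',s['ft_force'])
arm.gripper_to(0.0,60); s=status.state();print(s['gripper_width'],s['ft_force'])
d=.165; z=np.array([0,0,.096])
arm.move_linear(h-a*d+z,.12)
while d<.225:
    s=status.state();f=s['ft_force']@a;print(round(d,3),s['ee_pos'],round(f,1))
    if f>14: break
    d+=.008; arm.move_linear(h-a*d+z,.06)
arm.hold(.3); s=status.state();print(s['ee_pos'],s['ft_force'],s['t'])
arm.gripper_to(.027); s=status.state(); arm.move_linear(s['ee_pos']+[0,0,.12],.2)
snap('wrist','o1')
E
```

```text
[0.457  0.4381 1.5776 0.     1.1257 0.4978]
down [ 0.4405 -0.6925  1.4161]
0.008945953356848113 [-0.5719  0.0161  4.0284]
0.165 [0.4286 0.3007 0.0965] -1.0
0.173 [0.4201 0.3011 0.0965] -0.5
0.181 [0.4119 0.3014 0.0965] -1.8
0.189 [0.4081 0.3017 0.0966] 21.2
[0.4081 0.3017 0.0966] [20.0971 -1.6878 -6.7426] 20.0
```

View pics/o1.png

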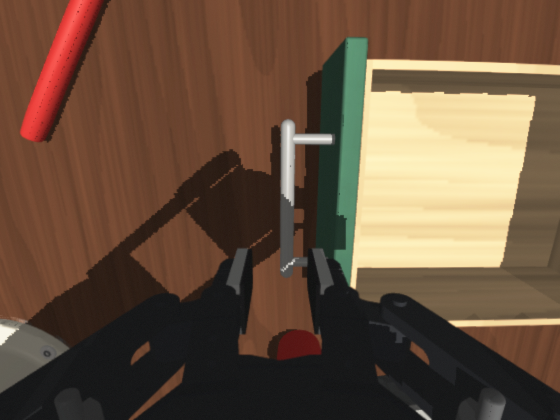

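```bash
python3 - <<'E'
from h import *
arm.gripper_to(.06)
arm.movep(np.array([.37,-.18,.24]),down(-.1)); snap('wrist','b1')
arm.movep(np.array([.37,-.24,.24]),down(-.1)); snap('wrist','b2');print(status.state()['t'])
for n in 'b1','b2':
    im,c=load(n); hsv=cv2.cvtColor(im,cv2.COLOR_BGR2HSV)
    m=((hsv[:,:,1]<60)&(hsv[:,:,2]>90)).astype(np.uint8)
    for k in cv2.findContours(m,0,2)[0]:
        if cv2.contourArea(k)>800: print(n,cv2.contourArea(k),cv2.minAreaRect(k))
E
python3 -c "
import cv2,numpy as np
cv2.imwrite('pics/b12.png',np.hstack([cv2.imread('pics/b%d.png'%i)[60:340,100:500] for i in(1,2)]))"
```

```text
23.7417
b1 1788.5 ((139.9279327392578, 394.17181396484375), (38.07667541503906, 72.42607116699219), 34.07719421386719)
b1 2848.5 ((298.0, 163.5), (95.0, 32.0), 90.0)
b1 10390.5 ((157.20140075683594, 20.14516830444336), (84.03152465820312, 205.5767364501953), 78.21947479248047)
b2 1947.0 ((137.69227600097656, 396.9615173339844), (38.829010009765625, 78.49007415771484), 33.690067291259766)
b2 2896.0 ((244.65594482421875, 168.986328125), (94.6044692993164, 32.59709167480469), 88.80650329589844)
b2 10210.5 ((100.0, 44.0), (88.0, 200.0), 90.0)
```

View pics/b12.png

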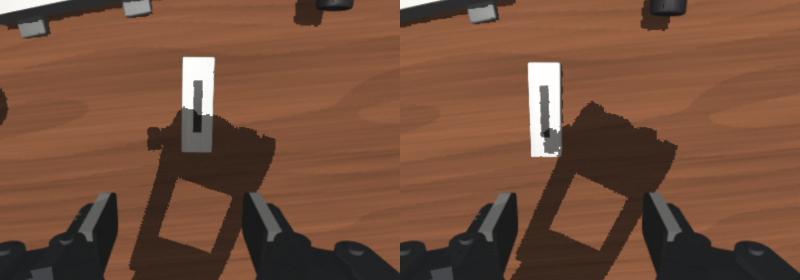

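```bash
python3 - <<'E'
from h import *
np.set_printoptions(precision=4,suppress=True)
_,a=load('b1');_,b=load('b2')
A=[(283,116),(314,117),(311,212),(281,211)];B=[(228,122),(259,123),(261,217),(230,217)]
for p,q in zip(A,B): print(tri([a,b],[p,q]))
for c,p in((a,A),(b,B)):
    P=plane(c,p,.022);d=(P[0]+P[1]-P[2]-P[3])/2;print(P[:,:2].tolist(),P.mean(0),np.arctan2(d[1],d[0]),np.linalg.norm(d))
E
```

```text
(array([ 0.441 , -0.1906,  0.0217]), [np.float64(0.2), np.float64(0.2)])
(array([ 0.4365, -0.2244,  0.0211]), [np.float64(0.3), np.float64(0.3)])
(array([ 0.3267, -0.2137,  0.0169]), [np.float64(0.2), np.float64(0.2)])
(array([ 0.3336, -0.1781,  0.0257]), [np.float64(0.7), np.float64(0.7)])
[[0.44119358695780675, -0.19059872789366], [0.43687913107726745, -0.2243072931271651], [0.32856649492604384, -0.21330547022337606], [0.3332723514397017, -0.17796563468992418]] [ 0.385  -0.2015  0.022 ] -0.1088703744923134 0.1087608575229589
[[0.4407421999368725, -0.1906523274067351], [0.4361987780671542, -0.2244725145591175], [0.32805286695066443, -0.21415755401388023], [0.33171399937140206, -0.1773186789786831]] [ 0.3842 -0.2017  0.022 ] -0.10846503143250563 0.10922894704612428
```

```bash
cat >> h.py <<'E'
H=np.array([.4078,.3007,0]);DA=-.04
def dr(x,y): return H+np.array([x*np.cos(DA)-y*np.sin(DA),x*np.sin(DA)+y*np.cos(DA),0])
def pr(*a):
    s=status.state(); print(*a,'t%.1f w%.4f'%(s['t'],s['gripper_width']),np.round(s['ee_pos'],4),np.round(s['ft_force'],1))
E
python3 - <<'E'
from h import *
b=np.array([.3845,-.2016,0]);y=-.108
arm.movep(b+[0,0,.12],down(y)); arm.move_linear(b+[0,0,.005],.1); pr('down')
arm.gripper_to(0,90); pr('grip')
arm.move_linear(b+[0,0,.2],.15); pr('lift')
arm.movep(np.array([.56,.0,.24]),down(np.pi/2+DA)); pr('mid')
arm.movep(dr(.16,0)+[0,0,.24],down(np.pi/2+DA)); pr('above'); snap('wrist','b3')
E
```

```text
down t25.6 w0.0601 [ 0.3849 -0.2018  0.0054] [-0.5 -0.1 -0.2]
grip t26.0 w0.0340 [ 0.3848 -0.2017  0.0058] [-1.8  2.3 13.6]
lift t27.4 w0.0338 [ 0.3839 -0.2013  0.1992] [-0.9  0.1 -4. ]
mid t28.5 w0.0337 [ 0.5592 -0.0006  0.2392] [-0.6  0.5 -3.8]
above t29.6 w0.0338 [0.5679 0.2928 0.24  ] [-0.   0.1 -3.6]
```

View pics/b3.png

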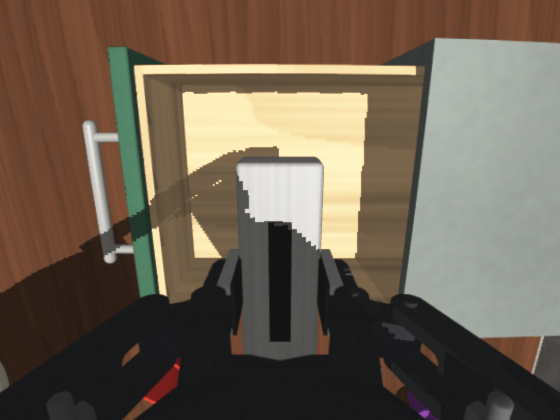

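```bash
python3 - <<'E'
from h import *
_,c=load('b3')
P=plane(c,[(435,43),(406,300)],.15); R=Rn.from_euler('z',-DA).as_matrix()
print(np.round((P-H)@R.T,4)); print(np.round((plane(c,[(145,72),(420,72),(172,300)],.128)-H)@R.T,4))
p=dr(.16,0)
arm.move_linear(p+[0,0,.10],.15); arm.move_linear(p+[0,0,.038],.08); pr('low')
arm.gripper_to(.05); pr('open'); arm.move_linear(p+[0,0,.24],.2); pr(); snap('wrist','b4')
E
```

```text
[[ 0.2668  0.1172  0.15  ]
 [ 0.2685 -0.0802  0.15  ]]
[[ 0.0605  0.1012  0.128 ]
 [ 0.2676  0.1013  0.128 ]
 [ 0.0626 -0.094   0.128 ]]
low t31.7 w0.0337 [0.5681 0.2945 0.0384] [ 0.1  0.2 -3. ]
open t32.0 w0.0500 [0.5683 0.2946 0.0388] [-0.8  0.5  0.8]
t33.1 w0.0501 [0.567  0.2939 0.2387] [-0.2  0.5  0.2]
```

View pics/b4.png

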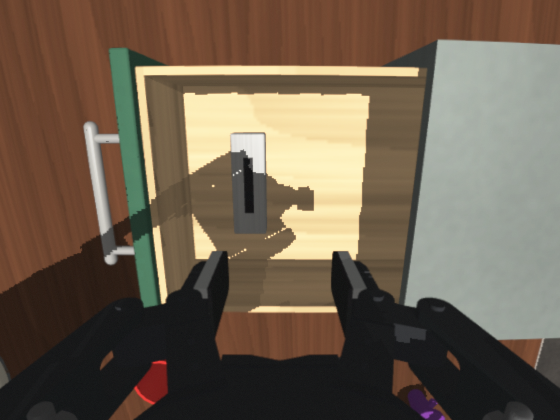

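```bash
python3 - <<'E'
from h import *
arm.gripper_to(.085)
arm.movep(np.array([.57,-.04,.25]),down(.08)); snap('wrist','p1')
arm.movep(np.array([.57,-.11,.25]),down(.08)); snap('wrist','p2');pr()
for i in (1,2):
    im=cv2.imread(f'pics/p{i}.png')[0:300,80:480]; cv2.imwrite(f'pics/p{i}c.png',cv2.resize(im,None,fx=2,fy=2,interpolation=2))
E
```

```text
t35.4 w0.0852 [ 0.5701 -0.1093  0.2498] [-0.2  0.5 -0.9]
```

View pics/p1c.png

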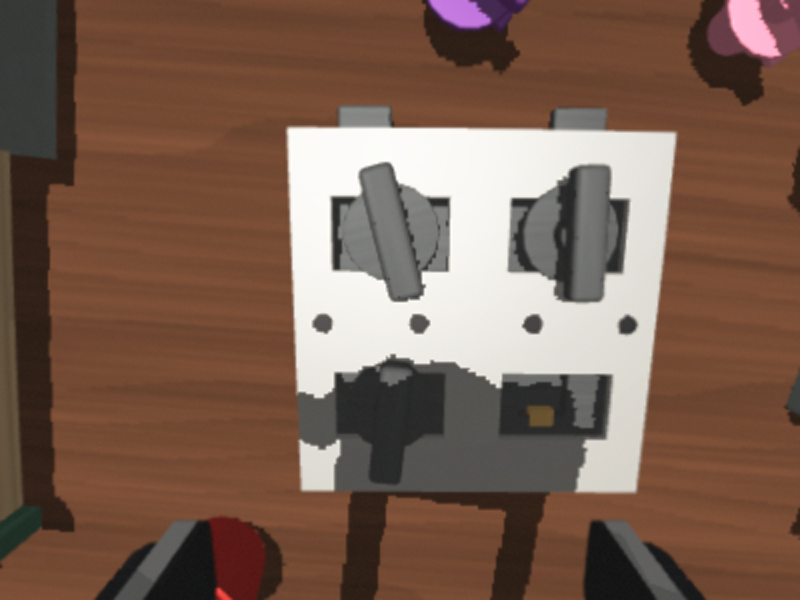

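View pics/p2c.png

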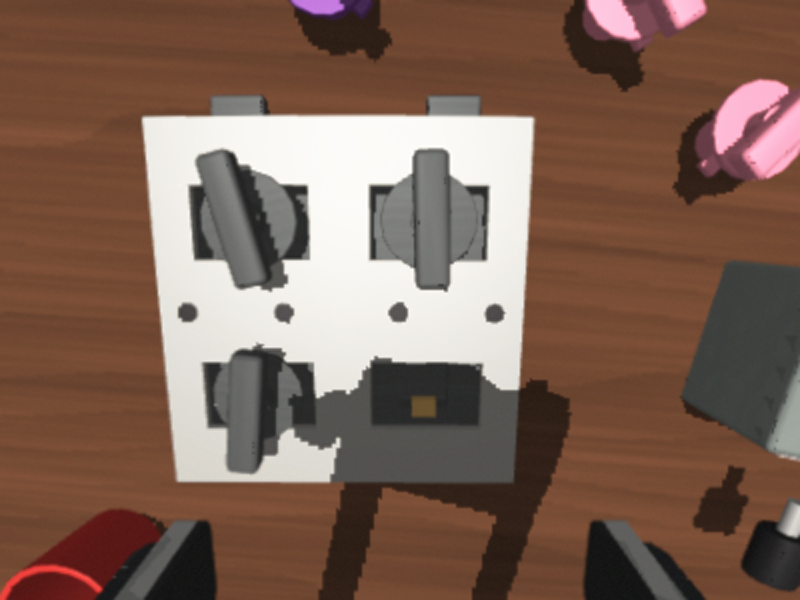

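```bash
python3 - <<'E'
from h import *
np.set_printoptions(precision=4,suppress=True)
_,a=load('p1');_,b=load('p2')
f=lambda p:np.array([80+p[0]/2,p[1]/2])
D={'A':[(376,165),(405,297),(214,153),(250,285)],'B':[(592,167),(586,299),(431,151),(432,288)],'C':[(396,364),(385,482),(246,352),(242,471)]}
for n,(p,q,r,s) in D.items():
    print(n,tri([a,b],[f(p),f(r)]),tri([a,b],[f(q),f(s)]))
    for c,u in((a,(p,q)),(b,(r,s))):
        P=plane(c,[f(x) for x in u],.102);d=P[0]-P[1];print('  ',P.mean(0),np.linalg.norm(d),np.arctan2(d[1],d[0]))
ca=[(288,127),(676,132),(637,493),(301,491)];cb=[(142,116),(534,117),(515,482),(176,482)]
for p,q in zip(ca,cb): print(tri([a,b],[f(p),f(q)])[0])
for c,u in((a,ca),(b,cb)):
    P=plane(c,[f(x) for x in u],.06);m=P.mean(0);ex=P[0]+P[1]-P[2]-P[3];ey=P[0]+P[3]-P[1]-P[2];print(m,np.arctan2(ex[1],ex[0]),np.arctan2(-ey[0],ey[1]))
    y=(np.arctan2(ex[1],ex[0])+np.arctan2(-ey[0],ey[1]))/2;print([m+Rn.from_euler('z',y).apply([i,j,0]) for i,j in((.045,.045),(.045,-.045),(-.045,.045))])
E
```

```text
A (array([ 0.669 , -0.0216,  0.0971]), [np.float64(0.2), np.float64(0.2)]) (array([ 0.6132, -0.039 ,  0.0992]), [np.float64(0.1), np.float64(0.1)])
   [ 0.6412 -0.0304  0.102 ] 0.05776667794866192 0.30275106932722834
   [ 0.6408 -0.0313  0.102 ] 0.057422836521422854 0.2953291407104828
B (array([ 0.6766, -0.1159,  0.098 ]), [np.float64(0.1), np.float64(0.1)]) (array([ 0.619 , -0.1217,  0.1   ]), [np.float64(0.6), np.float64(0.6)])
   [ 0.6479 -0.1179  0.102 ] 0.056697668497037515 0.11162882187750567
   [ 0.6474 -0.1186  0.102 ] 0.0579894428053685 0.1013787746811168
C (array([ 0.5817, -0.0375,  0.0982]), [np.float64(0.0), np.float64(0.0)]) (array([ 0.5226, -0.0369,  0.1007]), [np.float64(0.0), np.float64(0.0)])
   [ 0.5528 -0.0371  0.102 ] 0.05932433845173314 -0.009914770519617777
   [ 0.5528 -0.0378  0.102 ] 0.059368988307838426 -0.01981282599238488
[0.6864 0.0236 0.0619]
[ 0.7012 -0.1658  0.0585]
[ 0.511  -0.1811  0.0592]
[0.4969 0.0095 0.0614]
[ 0.5987 -0.0781  0.06  ] 0.07817211671912735 0.07551400167345601
[array([ 0.6401, -0.0298,  0.06  ]), array([ 0.647 , -0.1195,  0.06  ]), array([ 0.5504, -0.0367,  0.06  ])]
[ 0.5988 -0.078   0.06  ] 0.07789342096569063 0.07823300145861947
[array([ 0.6402, -0.0296,  0.06  ]), array([ 0.6472, -0.1194,  0.06  ]), array([ 0.5505, -0.0367,  0.06  ])]
```

```bash
cat >> h.py <<'E'
def extract(p,y0,y1,n):
    p=np.array([p[0],p[1],0.])
    arm.gripper_to(.042)
    arm.movep(p+[0,0,.17],down(y0)); arm.move_linear(p+[0,0,.073],.1); pr('down')
    arm.gripper_to(0,100); pr('grip'); arm.hold(.1)
    for y in np.linspace(y0,y1,6)[1:]:
        arm.movep(p+[0,0,.073],down(y))
    s=status.state(); pr('turned'); print(np.round(s['wrist_torque'],2),toolyaw())
    for z in (.078,.085,.095,.105,.128):
        arm.move_linear(p+[0,0,z],.06); pr('z')
        if status.state()['ft_force'][2]<-30: print('JAM'); return False
    arm.move_linear(p+[0,0,.25],.15); pr('lifted'); snap('wrist',n); return True
E
python3 - <<'E'
from h import *
extract((.5515,-.037),-.015,.077+np.pi/2,'c1')
E
```

```text
down t37.5 w0.0421 [ 0.552  -0.0371  0.0736] [ 0.5  0.2 -0.5]
grip t37.9 w0.0143 [ 0.5521 -0.0368  0.0737] [0.6 1.9 6.2]
turned t40.1 w0.0143 [ 0.5515 -0.0361  0.0738] [-3.2  6.5 10.1]
[1.34 0.31 0.07] 1.647799832227002
z t40.3 w0.0143 [ 0.5521 -0.0365  0.0784] [1.2 5.  4.4]
z t40.6 w0.0147 [ 0.5518 -0.0371  0.085 ] [ 2.9  1.9 -0.8]
z t40.9 w0.0143 [ 0.5511 -0.0372  0.0951] [ 0.2  0.8 -3.6]
z t41.2 w0.0142 [ 0.5518 -0.0371  0.1055] [-0.4  0.2 -3.3]
z t41.7 w0.0142 [ 0.5517 -0.037   0.1284] [-0.7  0.1 -2.9]
lifted t42.7 w0.0144 [ 0.5508 -0.0369  0.2489] [-0.1 -0.4 -4.1]
```

View pics/c1.png

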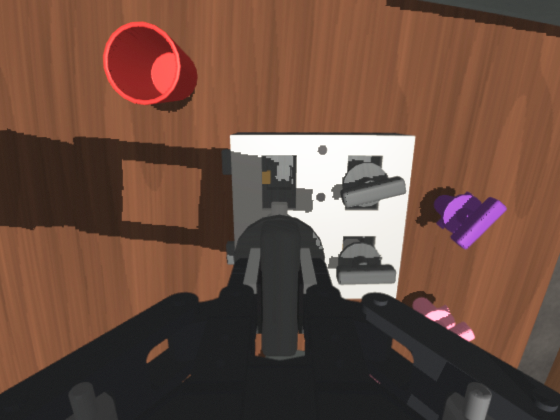

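```bash
cat >> h.py <<'E'
def place(x,y,n,z=.093,yaw=np.pi+DA):
    p=dr(x,y); pr('before')
    arm.movep(p+[0,0,.25],down(yaw)); pr('above')
    arm.move_linear(p+[0,0,.13],.15)
    zz=.13
    while zz>z:
        zz=max(z,zz-.008); arm.move_linear(p+[0,0,zz],.08)
        if status.state()['ft_force'][2]>3: break
    pr('low'); arm.gripper_to(.036); pr('open')
    arm.move_linear(p+[0,0,.26],.15); pr('up'); snap('wrist',n)
E
python3 - <<'E'
from h import *
place(.10,.055,'c2')
E
```

```text
before t42.8 w0.0144 [ 0.5507 -0.0369  0.2487] [-0.4  0.4 -4.4]
above t44.2 w0.0141 [0.5103 0.3507 0.2499] [-0.3 -0.1 -3.7]
low t45.9 w0.0144 [0.5121 0.3526 0.108 ] [ 0.7 -1.8 11.8]
open t46.2 w0.0354 [0.5099 0.3517 0.1058] [ 1.2  0.8 -0.2]
up t47.4 w0.0361 [0.5094 0.3513 0.2589] [ 0.3 -1.   0.1]
```

View pics/c2.png

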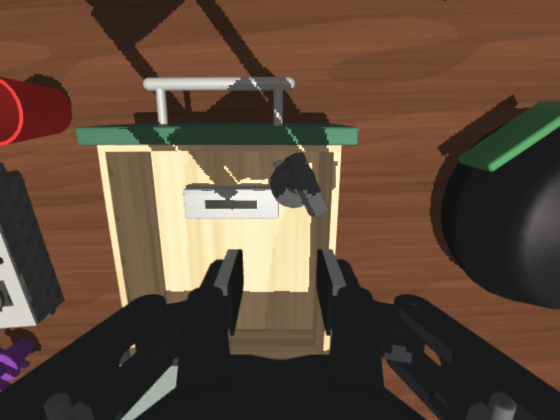

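```bash
python3 - <<'E'
from h import *
_,c=load('c2'); R=Rn.from_euler('z',-DA).as_matrix()
print(np.round((plane(c,[(185,200),(278,200),(230,200)],.05)-H)@R.T,4))
print('plug flange/handle',np.round((plane(c,[(285,180),(312,200),(323,213),(290,205)],.06)-H)@R.T,4))
_,c=load('b4');print(np.round((plane(c,[(250,183)],.05)-H)@R.T,4))
im=cv2.imread('pics/c2.png')[110:330,70:370];cv2.imwrite('pics/c2c.png',cv2.resize(im,None,fx=2.5,fy=2.5,interpolation=2))
E
```

```text
[[ 0.1235 -0.0546  0.05  ]
 [ 0.1234  0.0524  0.05  ]
 [ 0.1235 -0.0027  0.05  ]]
plug flange/handle [[0.0981 0.0601 0.06  ]
 [0.1207 0.0903 0.06  ]
 [0.1359 0.1031 0.06  ]
 [0.1265 0.0658 0.06  ]]
[[ 0.1272 -0.0007  0.05  ]]
```

View pics/c2c.png

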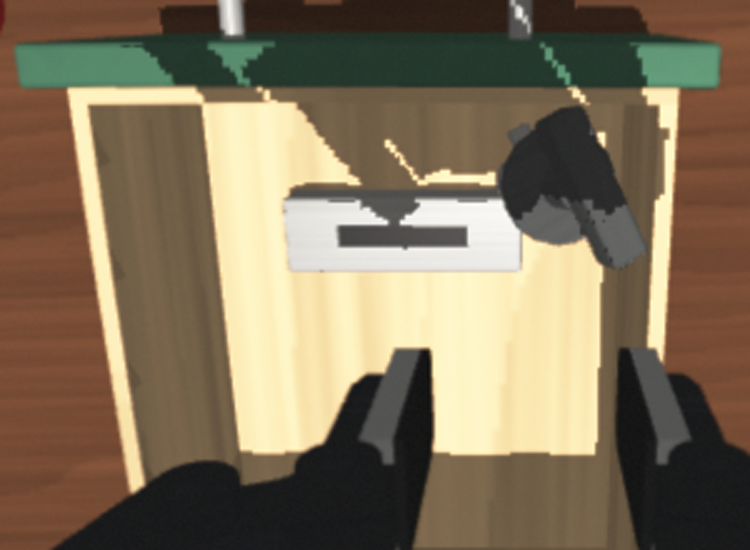

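```bash
python3 - <<'E'
from h import *
if extract((.6405,-.0303),.30,.077+np.pi/2,'a1'): place(.195,-.055,'a2')
E
```

```text
down t50.7 w0.0420 [ 0.6411 -0.0303  0.0737] [ 0.1  0.7 -0.5]
grip t51.0 w0.0148 [ 0.6411 -0.0303  0.0738] [0.4 0.9 6.3]
turned t53.0 w0.0141 [ 0.6413 -0.03    0.0739] [0.5 2.2 6.7]
[ 0.37 -0.15  0.16] 1.6483776162022261
z t53.2 w0.0143 [ 0.6416 -0.0302  0.0787] [2.9 1.1 0.5]
z t53.5 w0.0146 [ 0.6412 -0.0304  0.0854] [ 4.1  0.9 -0.2]
z t53.8 w0.0143 [ 0.6394 -0.0304  0.0946] [-1.3  0.3 -3.8]
z t54.1 w0.0145 [ 0.6407 -0.0303  0.1055] [-0.5 -0.3 -3.7]
z t54.7 w0.0140 [ 0.6406 -0.0303  0.1284] [-0.4  0.2 -3.3]
lifted t55.6 w0.0144 [ 0.6398 -0.0303  0.2488] [-0.3  1.  -2.8]
before t55.7 w0.0144 [ 0.6397 -0.0302  0.2485] [-0.2  1.6 -4.2]
above t56.7 w0.0150 [0.6005 0.2373 0.2495] [-0.9 -0.8 -3.6]
low t58.9 w0.0144 [0.6002 0.2378 0.0926] [-0.7  0.5 -3.3]
open t59.3 w0.0359 [0.6008 0.2381 0.0935] [ 0.5 -1.5  0.2]
up t60.5 w0.0361 [0.5999 0.2377 0.2589] [ 0.   0.6 -0.1]
```

View pics/a2.png

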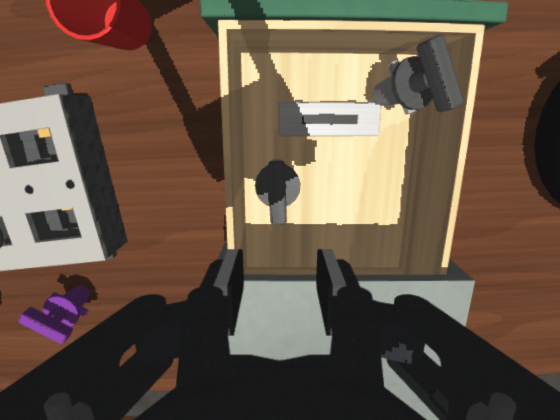

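View pics/a1.png

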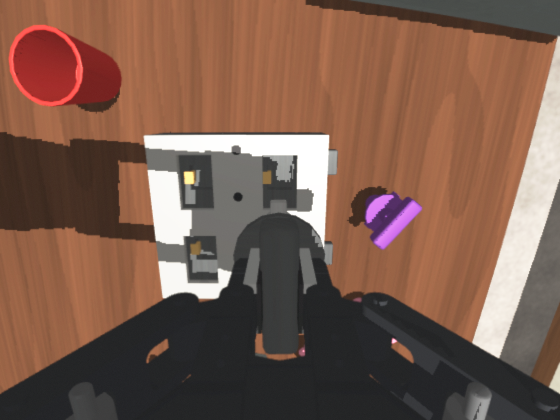

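```bash
python3 - <<'E'
from h import *
if extract((.6474,-.119),.107,.077+np.pi/2,'e1'): place(.195,.035,'e2')
arm.move_linear(dr(.13,.0)+[0,0,.30],.2); snap('wrist','e3'); 
arm.movep(dr(.08,.06)+[0,0,.30],down(np.pi+DA)); snap('wrist','e4'); pr()
E
```

```text
down t64.0 w0.0423 [ 0.648  -0.1191  0.0737] [0.3 0.1 0.6]
grip t64.4 w0.0142 [ 0.648  -0.1191  0.0738] [0.4 0.5 5.4]
turned t66.4 w0.0144 [ 0.6478 -0.119   0.0737] [-1.1  1.1  7.1]
[0.09 0.04 0.14] 1.6484683743924626
z t66.7 w0.0145 [ 0.6481 -0.119   0.0786] [2.4 0.7 2.4]
z t67.0 w0.0145 [ 0.6476 -0.1191  0.0854] [ 3.  -0.  -1.7]
z t67.3 w0.0144 [ 0.6468 -0.119   0.0951] [ 0.1  0.  -4.7]
z t67.6 w0.0145 [ 0.6477 -0.1191  0.1055] [ 0.1  0.8 -3.4]
z t68.1 w0.0146 [ 0.6476 -0.119   0.1285] [-0.2  0.3 -3.6]
lifted t69.1 w0.0143 [ 0.6467 -0.1189  0.2488] [-0.1 -1.5 -4.4]
before t69.1 w0.0145 [ 0.6466 -0.1189  0.2486] [-0.5  0.4 -3.6]
above t70.8 w0.0147 [0.6046 0.3268 0.25  ] [ 0.6 -0.6 -3.5]
low t73.0 w0.0142 [0.6038 0.3277 0.0926] [ 0.3  0.9 -3.2]
open t73.3 w0.0359 [0.6044 0.3281 0.0936] [-0.7 -0.9 -1.2]
up t74.6 w0.0358 [0.6035 0.3276 0.2588] [ 0.1  0.2 -0.9]
t75.7 w0.0358 [0.4905 0.3578 0.299 ] [-0.1  0.4 -0.6]
```

View pics/e2.png

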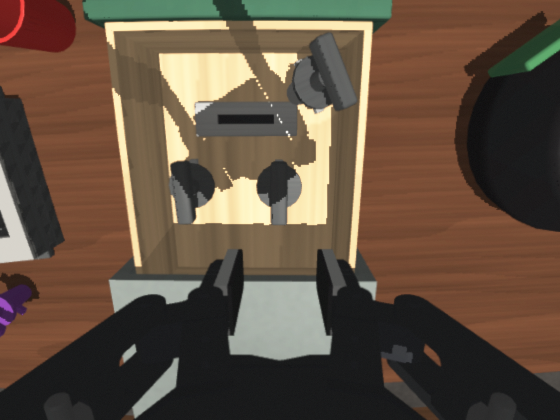

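View pics/e3.png

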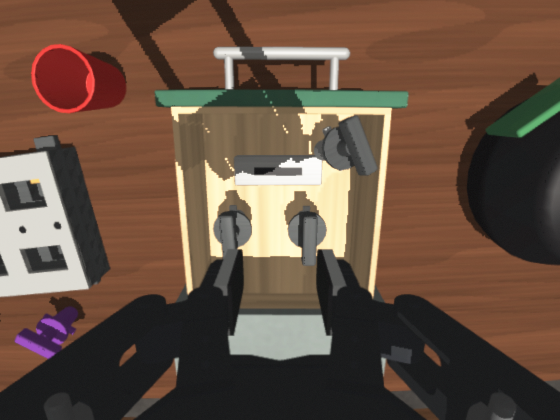

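View pics/e4.png

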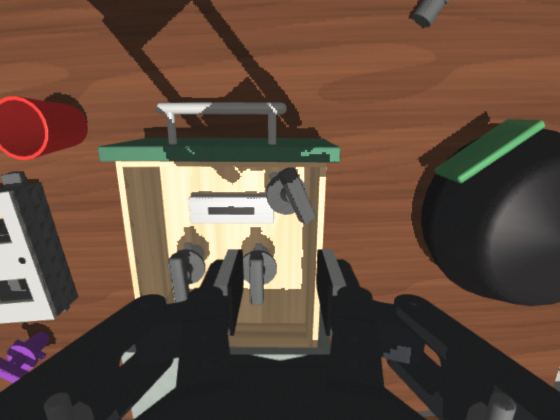

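```bash
python3 - <<'E'
from h import *
np.set_printoptions(precision=4,suppress=True)
_,a=load('e2');_,b=load('e3');_,c=load('e4')
for n,p in(('end1',[(323,36),(349,121),(283,171)]),('end2',[(347,104),(370,171),(308,215)])):
    X,e=tri([a,b,c],p);print(n,X,e)
print(tri([b,c],[(218,53),(160,106)]),tri([b,c],[(346,54),(284,108)]))
print(plane(b,[(218,53),(346,54)],.112))
E
```

```text
end1 [0.4751 0.364  0.1304] [np.float64(1.9), np.float64(1.3), np.float64(2.5)]
end2 [0.5264 0.3884 0.1163] [np.float64(0.3), np.float64(2.1), np.float64(2.0)]
(array([0.4069, 0.24  , 0.106 ]), [np.float64(0.8), np.float64(0.8)]) (array([0.4134, 0.3653, 0.1065]), [np.float64(0.1), np.float64(0.1)])
[[0.4086 0.2415 0.112 ]
 [0.4142 0.3641 0.112 ]]
```

```bash
python3 - <<'E'
from h import *
for i,(x,y) in enumerate([(.13,.03),(.13,.12)]):
    arm.movep(dr(x,y)+[0,0,.22],down(np.pi+DA)); snap('wrist',f'f{i}')
    im=cv2.imread(f'pics/f{i}.png')[0:260,120:470];cv2.imwrite(f'pics/f{i}c.png',cv2.resize(im,None,fx=2,fy=2,interpolation=2))
arm.movep(dr(.16,.07)+[0,0,.24],down(np.pi/2+DA)); snap('wrist','f2')
im,_=snap('scene','f3');cv2.imwrite('pics/f3c.png',cv2.resize(im[240:420,300:520,::-1],None,fx=3,fy=3,interpolation=2))
E
```

```text
(no output)
```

View pics/f0c.png

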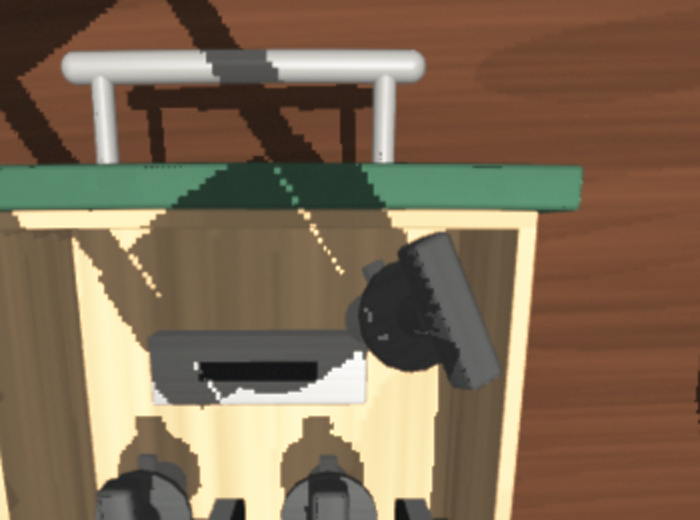

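View pics/f1c.png

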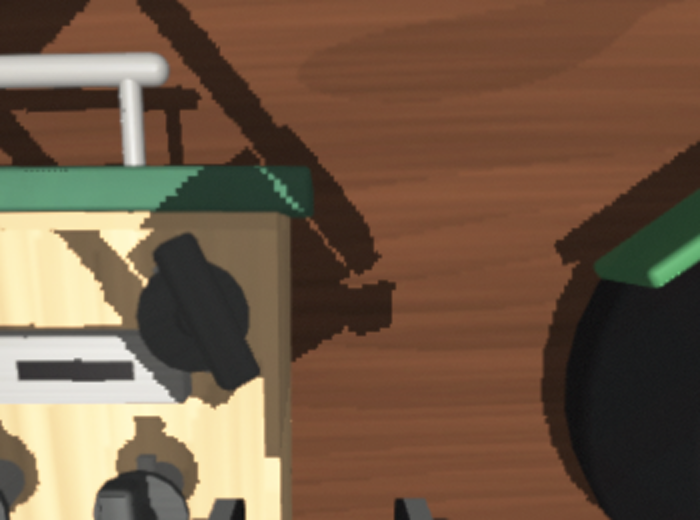

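View pics/f2.png

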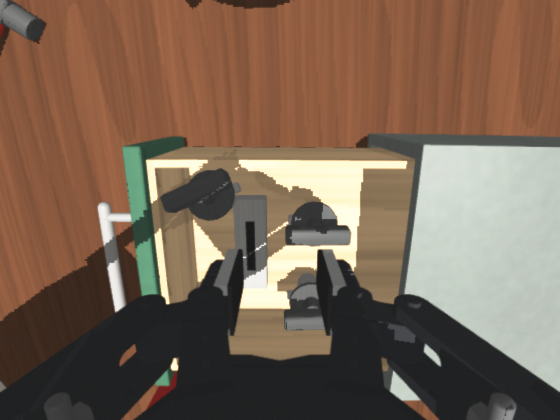

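View pics/f3c.png

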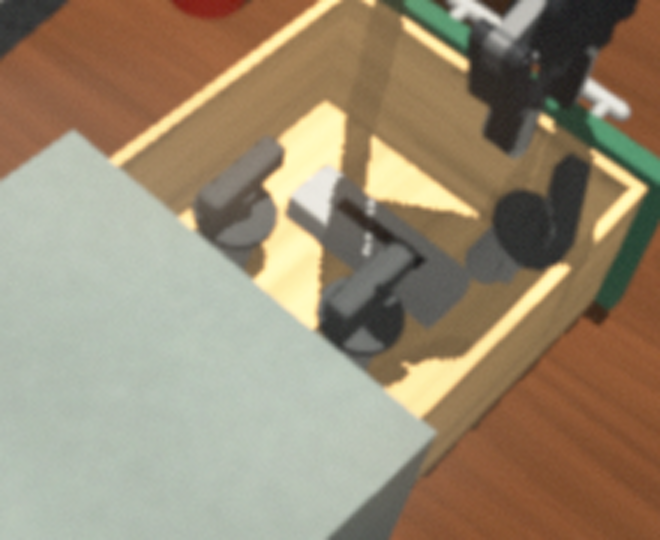

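```bash
python3 - <<'E'
from h import *
np.set_printoptions(precision=4,suppress=True)
_,a=load('f0');_,b=load('f1'); g=lambda p:(120+p[0]/2,p[1]/2); R=Rn.from_euler('z',-DA).as_matrix()
for n,p,q in [('far',(432,238),(175,238)),('near',(486,380),(242,383)),('farR',(448,236),(191,235)),('nearR',(499,371),(259,375)),('nearL',(466,390),(227,390)),('rimcorner',(520,228),(275,228)),('flange L',(360,318),(138,312))]:
    X,e=tri([a,b],[g(p),g(q)]);print(n,(R@(X-H)),e)
E
```

```text
far [0.0618 0.0713 0.1271] [np.float64(0.2), np.float64(0.2)]
near [0.1146 0.0941 0.1282] [np.float64(0.5), np.float64(0.5)]
farR [0.061  0.0771 0.1268] [np.float64(0.4), np.float64(0.4)]
nearR [0.1124 0.1002 0.1235] [np.float64(0.7), np.float64(0.7)]
nearL [0.119  0.0877 0.1241] [np.float64(0.1), np.float64(0.1)]
rimcorner [0.0583 0.1067 0.1145] [np.float64(0.1), np.float64(0.1)]
flange L [0.0933 0.0478 0.0984] [np.float64(1.3), np.float64(1.3)]
```

```bash
python3 - <<'E'
from h import *
np.set_printoptions(precision=4,suppress=True)
_,a=load('f0');_,b=load('f1'); g=lambda p:(120+p[0]/2,p[1]/2); R=Rn.from_euler('z',-DA).as_matrix()
for n,p,q in [('knobend',(424,67),(168,70)),('front outer corner',(581,168),(311,170)),('front inner',(581,208),(312,215)),('rim out corner',(537,212),(291,215)),('slot in bar',(317,372),(134,371)),('bar corner',(366,404),(185,402)),('B handle far',(328,460),(148,462))]:
    X,e=tri([a,b],[g(p),g(q)]);print(n,(R@(X-H)),e)
for f in 0,1:
    im=cv2.imread(f'pics/f{f}.png')[90:215,230:380] if f==0 else cv2.imread(f'pics/f{f}.png')[90:215,120:270];cv2.imwrite(f'pics/g{f}.png',cv2.resize(im,None,fx=4,fy=4,interpolation=2))
E
python3 -c "
import cv2,numpy as np
cv2.imwrite('pics/g.png',cv2.resize(np.hstack([cv2.imread('pics/g%d.png'%i) for i in(0,1)]),(800,333)))"
```

```text
knobend [0.0026 0.0685 0.112 ] [np.float64(0.1), np.float64(0.1)]
front outer corner [0.0387 0.1204 0.1333] [np.float64(0.2), np.float64(0.2)]
front inner [0.0527 0.1208 0.1359] [np.float64(1.0), np.float64(1.0)]
rim out corner [0.053  0.1127 0.1143] [np.float64(0.4), np.float64(0.4)]
slot in bar [0.1282 0.0297 0.0492] [np.float64(0.1), np.float64(0.1)]
bar corner [0.1448 0.0547 0.0489] [np.float64(0.4), np.float64(0.4)]
B handle far [0.1739 0.0353 0.0561] [np.float64(0.8), np.float64(0.8)]
```

View pics/g.png

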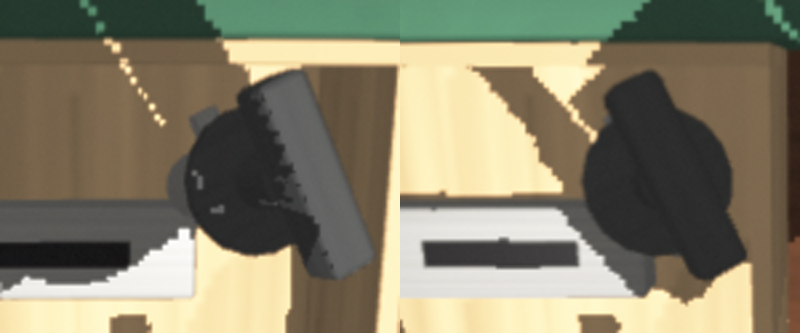

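```bash
python3 - <<'E'
from h import *
np.set_printoptions(precision=4,suppress=True)
_,a=load('f0');_,c=load('f2'); g=lambda p:(120+p[0]/2,p[1]/2); R=Rn.from_euler('z',-DA).as_matrix()
for z in(.05,.065,.08): print(z,((plane(a,[g((346,318)),g((365,350)),g((372,262))],z)-H)@R.T),'f2',((plane(c,[(239,188)],z)-H)@R.T))
im=cv2.imread('pics/f2.png')[120:300,120:300];cv2.imwrite('pics/f2c.png',cv2.resize(im,None,fx=4,fy=4,interpolation=2)[:600])
E
```

```text
0.05 [[0.1011 0.044  0.05  ]
 [0.117  0.0536 0.05  ]
 [0.0742 0.0562 0.05  ]] f2 [[0.1181 0.0648 0.05  ]]
0.065 [[0.0991 0.0434 0.065 ]
 [0.1143 0.0525 0.065 ]
 [0.0735 0.055  0.065 ]] f2 [[0.12   0.0683 0.065 ]]
0.08 [[0.0971 0.0427 0.08  ]
 [0.1115 0.0514 0.08  ]
 [0.0728 0.0538 0.08  ]] f2 [[0.1219 0.0717 0.08  ]]
```

View pics/f2c.png

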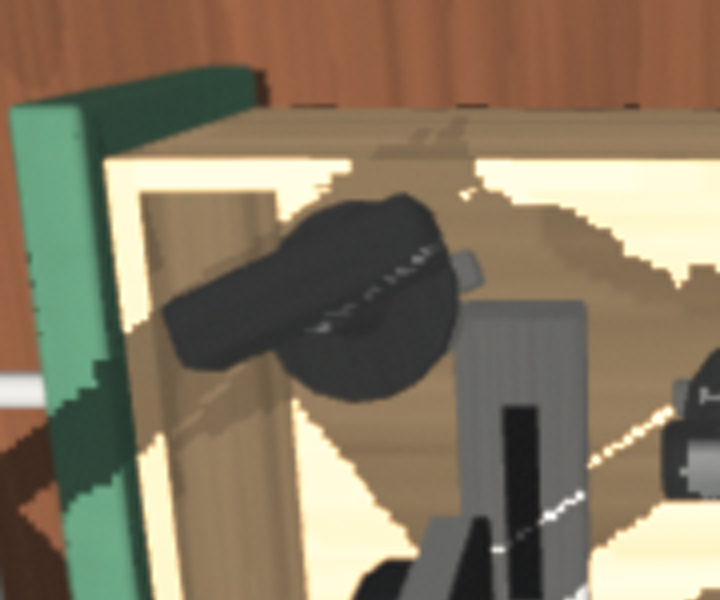

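```bash
python3 - <<'E'
from h import *
arm.gripper_to(0,40)
q=down(np.pi/2+DA)
arm.movep(dr(.10,.012)+[0,0,.2],q); arm.move_linear(dr(.10,.012)+[0,0,.068],.1); pr('dn')
y=.012
e=np.array([-np.sin(DA),np.cos(DA),0])
while y<.05:
    y+=.004; arm.move_linear(dr(.10,y)+[0,0,.068],.03); f=status.state()['ft_force']; print(round(y,3),np.round(f,1))
    if np.linalg.norm(f)>16: break
arm.move_linear(dr(.10,y-.012)+[0,0,.068],.05)
arm.move_linear(dr(.10,y-.012)+[0,0,.22],.15)
for i,(x,y) in enumerate([(.13,.03),(.13,.12)]):
    arm.movep(dr(x,y)+[0,0,.22],down(np.pi+DA)); snap('wrist',f'i{i}')
    im=cv2.imread(f'pics/i{i}.png')[0:260,120:470];cv2.imwrite(f'pics/i{i}c.png',cv2.resize(im,None,fx=2,fy=2,interpolation=2))
pr()
E
```

```text
dn t80.5 w0.0000 [0.5085 0.3089 0.0686] [0.5 0.1 0.6]
0.016 [-0.9  0.1  0.6]
0.02 [ 1.  -0.5  0. ]
0.024 [-0.1 -0.  -0.2]
0.028 [0.1 0.8 0.6]
0.032 [ 0.8  0.5 -0.3]
0.036 [-0.5 -2.4 -0.9]
0.04 [  2.2 -11.8  -0.8]
0.044 [  6.6 -24.2   0.8]
t86.3 w0.0001 [0.5421 0.4153 0.2196] [-0.1 -0.8 -0.4]
```

View pics/i0c.png

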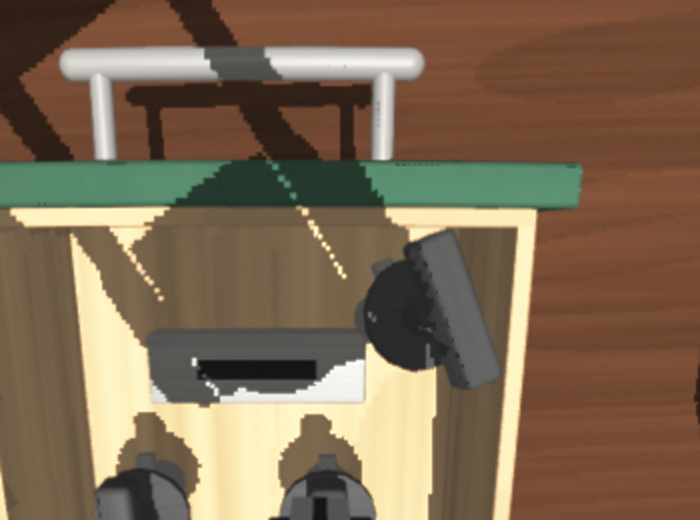

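View pics/i1c.png

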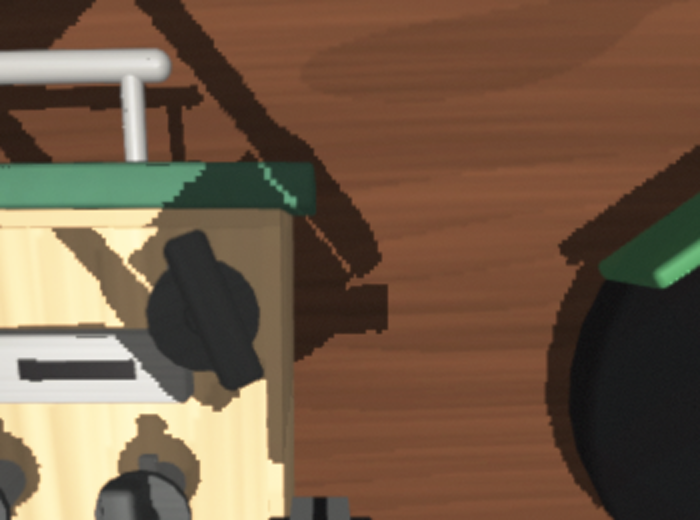

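```bash
python3 - <<'E'
from h import *
np.set_printoptions(precision=4,suppress=True)
_,a=load('i0');_,b=load('i1'); g=lambda p:(120+p[0]/2,p[1]/2); R=Rn.from_euler('z',-DA).as_matrix()
for n,p,q in [('far',(440,235),(188,237)),('near',(486,382),(246,381)),('far R',(455,234),(204,235)),('nearR',(499,372),(262,373)),('B front',(327,458),(148,460)),('flange left',(366,320),(147,312))]:
    X,e=tri([a,b],[g(p),g(q)]);print(n,(R@(X-H)),e)
E
```

```text
far [0.0617 0.0731 0.1255] [np.float64(0.2), np.float64(0.2)]
near [0.1149 0.0928 0.1282] [np.float64(0.3), np.float64(0.3)]
far R [0.0612 0.0787 0.1245] [np.float64(0.1), np.float64(0.1)]
nearR [0.1123 0.0986 0.1244] [np.float64(0.1), np.float64(0.1)]
B front [0.1718 0.0335 0.0595] [np.float64(0.5), np.float64(0.5)]
flange left [0.0941 0.049  0.0989] [np.float64(1.8), np.float64(1.8)]
```

```bash
python3 - <<'E'
from h import *
q=down(np.pi/2+DA); X=.127
arm.movep(dr(X,0)+[0,0,.2],q); arm.move_linear(dr(X,0)+[0,0,.056],.1); pr('dn')
z=.056
while z>.042:
    z-=.001; arm.move_linear(dr(X,0)+[0,0,z],.02); f=status.state()['ft_force'][2]
    if f>18: break
pr('pressed')
for y in np.arange(-.005,-.036,-.005):
    arm.move_linear(dr(X,y)+[0,0,z],.03); pr(round(y,3))
arm.move_linear(dr(X,y)+[0,0,.2],.15)
for i,(x,y) in enumerate([(.13,.03),(.13,.12)]):
    arm.movep(dr(x,y)+[0,0,.22],down(np.pi+DA)); snap('wrist',f'j{i}')
    im=cv2.imread(f'pics/j{i}.png')[0:260,120:470];cv2.imwrite(f'pics/j{i}c.png',cv2.resize(im,None,fx=2,fy=2,interpolation=2))
pr()
E
```

```text
dn t89.2 w-0.0000 [0.5351 0.2958 0.0567] [ 0.5 -0.3  0.4]
pressed t91.5 w-0.0000 [0.537  0.2957 0.0499] [-0.6 -7.3 25. ]
-0.005 t91.8 w-0.0002 [0.5375 0.2931 0.05  ] [ 0.6  4.5 18. ]
-0.01 t92.1 w0.0001 [0.5375 0.2886 0.05  ] [ 0.3  7.6 16.7]
-0.015 t92.4 w-0.0000 [0.5374 0.2836 0.05  ] [-0.3  7.6 16.6]
-0.02 t92.7 w0.0001 [0.5373 0.2787 0.05  ] [ 0.2  7.9 15.6]
-0.025 t93.1 w0.0003 [0.5371 0.2736 0.05  ] [ 0.6  7.4 16.2]
-0.03 t93.4 w-0.0000 [0.537  0.2686 0.05  ] [ 0.8  8.4 17. ]
-0.035 t93.7 w-0.0000 [0.5368 0.2636 0.05  ] [ 0.7  7.5 17.4]
t96.7 w0.0001 [0.5422 0.4152 0.2196] [-0.2 -0.4 -0.2]
```

View pics/j0c.png

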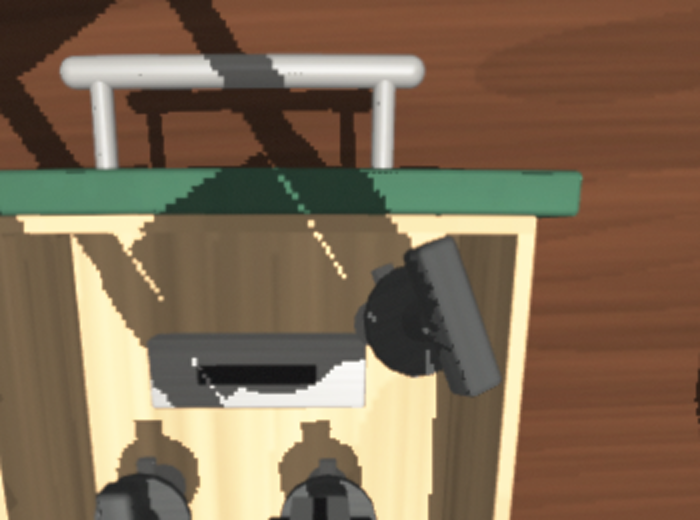

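View pics/j1c.png

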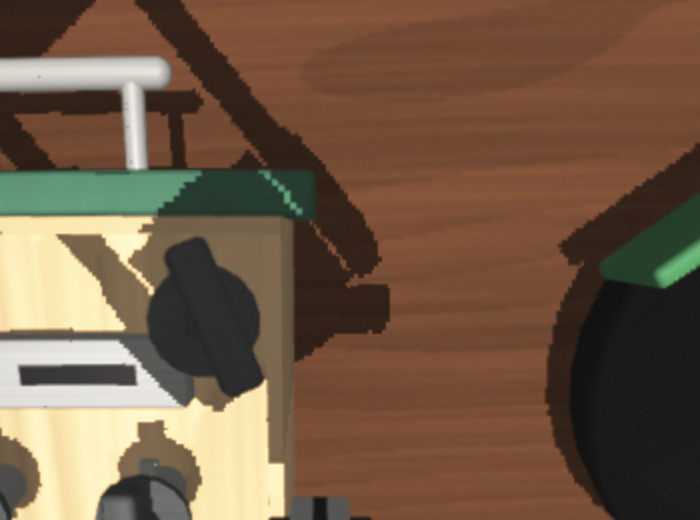

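```bash
python3 - <<'E'
from h import *
_,c=load('j0'); g=lambda p:(120+p[0]/2,p[1]/2)
P=plane(c,[g((62,71)),g((424,71))],.112); m=P.mean(0); print(P,m)
a=np.array([np.cos(DA),np.sin(DA),0]); h0=np.array([.5935,.2933,0])
s=(m-h0)@a; print('s',s)   # distance along axis from initial
h=h0+a*s; z=np.array([0,0,.096])
arm.gripper_to(.027)
arm.movep(h+[0,0,.22],down(np.pi/2+DA)); arm.move_linear(h+z,.08); pr('dn')
arm.gripper_to(0,60); pr('grip')
p0=status.state()['ee_pos'];
d=s
while d<.034:
    d+=.015 if d<.01 else .005
    arm.move_linear(h0+a*d+z,.06); st=status.state(); f=st['ft_force']@a; print(round(d,3),round((st['ee_pos']-h0)@a,4),round(f,1))
    if f<-12: break
pr('end')
E
```

```text
[[0.40895415 0.23730648 0.112     ]
 [0.41495298 0.36749996 0.112     ]] [0.41195357 0.30240322 0.112     ]
s -0.18176524639781447
dn t100.2 w0.0271 [0.4122 0.3008 0.0964] [-0.6  0.1 -0.5]
grip t100.5 w0.0089 [0.4122 0.3007 0.0964] [ 0.8 -1.   5.1]
-0.167 -0.1661 -0.3
-0.152 -0.1511 1.8
-0.137 -0.1362 1.2
-0.122 -0.1212 -0.1
-0.107 -0.1062 1.0
-0.092 -0.0912 2.0
-0.077 -0.0762 0.8
-0.062 -0.0611 0.7
-0.047 -0.0462 -0.2
-0.032 -0.0311 0.5
-0.017 -0.0161 0.6
-0.002 -0.0011 0.4
0.013 0.0139 1.3
0.018 0.0188 1.3
0.023 0.0238 0.9
0.028 0.0286 0.6
0.033 0.0286 -18.7
end t106.7 w0.0085 [0.6221 0.2914 0.0964] [-18.8  -3.6  20.3]
```

```bash
python3 - <<'E'
from h import *
a=np.array([np.cos(DA),np.sin(DA),0]); st=status.state()
arm.move_linear(st['ee_pos']-a*.0005,.02)
arm.gripper_to(.027); arm.move_linear(st['ee_pos']+[0,0,.15],.2)
arm.movep(np.array([.52,.29,.28]),down(0)); snap('wrist','q1')
im,c=snap('top','q2'); pr()
E
```

```text
t109.8 w0.0271 [0.5201 0.2899 0.2796] [ 0.2 -0.2 -0.4]
```

View pics/q1.png

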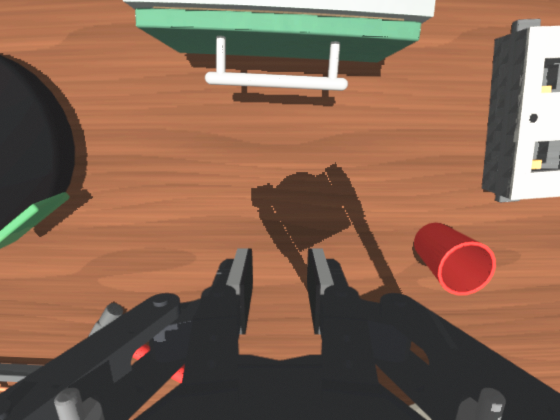

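View pics/q2.png

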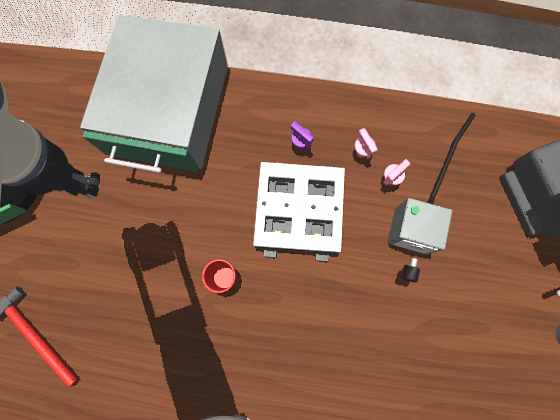

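```bash
python3 - <<'E'
from h import *
_,c=load('q1'); print('handle',plane(c,[(209,77),(344,84)],.112).mean(0))
yaw=-.12; a=np.array([np.cos(yaw),np.sin(yaw),0]); k=np.array([.485,-.3345,0])
arm.gripper_to(0,60)
st=k-a*.05; z=np.array([0,0,.06])
arm.movep(st+[0,0,.2],down(yaw)); arm.move_linear(st+z,.12); pr('dn')
d=-.05
while d<.012:
    d+=.006 if d<-.01 else .003
    arm.move_linear(k+a*d+z,.04); s=status.state(); f=s['ft_force']@a; print(round(d,3),round((s['ee_pos']-k)@a,4),round(f,1))
    if f<-22: break
arm.hold(.3); pr('in')
arm.move_linear(k-a*.06+z,.08); arm.move_linear(k-a*.06+[0,0,.22],.15)
snap('wrist','s1'); pr()
E
```

```text
handle [0.62326132 0.29219873 0.112     ]
dn t113.8 w0.0000 [ 0.4358 -0.3288  0.0606] [-0.1 -0.5 -0.9]
-0.044 -0.0434 0.0
-0.038 -0.0377 0.5
-0.032 -0.0317 0.3
-0.026 -0.0258 -0.4
-0.02 -0.0199 -0.6
-0.014 -0.0138 -1.0
-0.008 -0.0076 -1.8
-0.005 -0.0048 -1.5
-0.002 -0.0017 -1.8
0.001 0.0013 -1.6
0.004 0.0024 -8.6
0.007 0.0024 -21.4
0.01 0.0025 -33.3
in t117.7 w0.0002 [ 0.4875 -0.3344  0.0595] [-33.3  -2.4  20. ]
t120.0 w-0.0000 [ 0.425  -0.3269  0.219 ] [0.5 0.1 0.1]
```

View pics/s1.png

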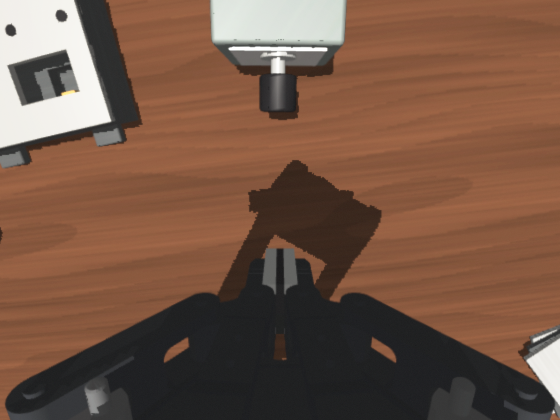

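```bash
python3 - <<'E'
from h import *
_,c=load('s1'); print(plane(c,[(278,74),(278,109)],.083), plane(c,[(278,76),(278,112)],.075))
arm.movep(np.array([.46,-.30,.30]),down(0)); snap('wrist','s2')
_,c=load('w0')
im=np.hstack([cv2.imread(f'pics/{n}.png')[60:170,250:390] for n in('w0','s2')]);cv2.imwrite('pics/s2c.png',cv2.resize(im,(800,314),interpolation=2))
im,c=snap('top','s3')
E
```

```text
[[ 0.52935835 -0.33838491  0.083     ]
 [ 0.50188894 -0.33506824  0.083     ]] [[ 0.52870052 -0.33825972  0.075     ]
 [ 0.49953387 -0.33473801  0.075     ]]
```

View pics/s2c.png

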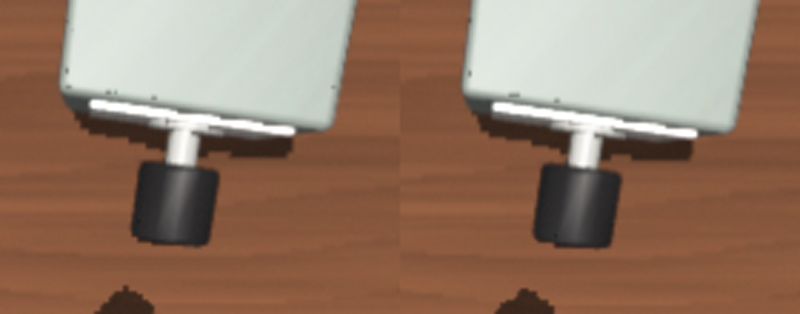

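View pics/s3.png

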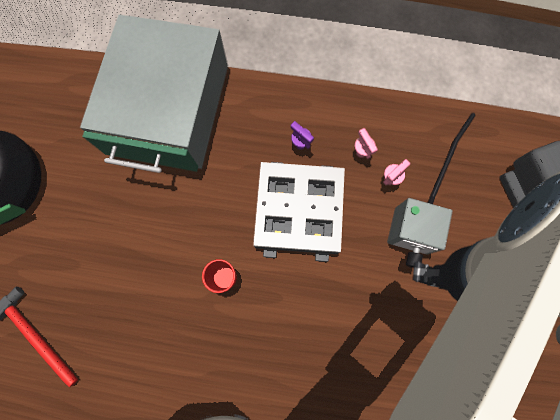

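The knob looks the same as in the first picture, so it is fully in. The drawer is shut, the cup hasn't moved, the fixture is empty and the arm is touching nothing.

```bash
python3 - <<'E'
from h import *
pr(); print(arm.hand_in())
E
```

```text
t120.5 w-0.0005 [ 0.4591 -0.2996  0.2985] [-0.2  0.2 -0.7]
the job is handed in; nothing more can be done
None
```

I finished every step in the required order and handed the job in at about 120 s of the 210 s allowed; it reports no verdict.

**What I did:** I pulled the knob out about 30 mm, then the drawer out to its stop. The stop bar went into the drawer first. The three plugs that were there (one slot was empty) were each turned to lie along their slot, pulled out and put in the drawer. I then pushed the drawer shut and the knob back in.

**Last checks:**
- **Drawer:** the handle travelled 214 mm in total and met the shut stop with about 19 N. The wrist camera put the handle within about 1 mm of that position afterwards.
- **Knob:** it met its inner stop, and its picture matches the one from the start to about 1 mm.
- **Scene:** the final top view shows all four slots empty, and the cup and the look-alike plugs where they began. The arm is clear of everything.

**What went wrong or disagreed:**
- **Bar moved:** after I let it go in the drawer, it lay about 3 cm from where I put it. The likely cause is the announced knock.
- **Tilted plug:** because of that, the first plug came down on the bar's corner and leaned against the drawer wall. Its handle top measured about 127 mm high, just under the 128 mm rim.
- **Fixes that failed:** I tried once to push the plug upright and once to drag the bar from under it. The plug shifted only a few millimetres, and the drag pushed the drawer in by about 4 mm. I left the plug leaning, and the drawer then shut with no extra resistance.
- **Not seen after shutting:** I last saw the plugs and bar just before closing, so their final rest is inferred from the smooth closing.

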